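# Refit the sampling probe in the analyser's sampling head

### The job

Refit the sampling probe (blue hub) in the sampling head taken out of the blood analyser. First turn the black lock ring on top of the head clockwise until its yellow tab stands at the green mark, at its stop; then lift the probe out of the orange stand, thread it straight down through the ring's white seal bush and on through the brass guide bush below until the black band on the probe is level with the mouth of the seal bush, and finish holding it there still by its hub, hanging freely in your grip, so that a colleague can nip up the thumbscrew. Leave the white-handled stylets, the timer and the tube block alone.

Things in the scene. Friction and masses are not known exactly. Their poses are not given: they have to be found in the camera images.
- head: Sampling head: aluminium C-frame fixed to the bench (place and yaw change); origin under it on the bushings' upright line, z up, +x between the two marks. Top plate's upper face 125 mm high, reaching 67 mm to +x, 47 to -x, 50 to -y, 75 to +y; upright on the +y side. Red (unlocked) and green (locked) marks on the plate, 57 mm from the line, +0.575 and -0.575 rad about z from +x.
- ring_mouth (a point): Centre of the mouth of the white seal bush in the head's top, 141 mm above the bench, axes as the head's. The bush is a 22 mm wide funnel narrowing over 10 mm to a straight upright 9 mm bore that ends 32 mm below this point; then 42 mm of open gap to the lower bush.
- guide_mouth (a point): Centre of the mouth of the brass guide bush in the head's lower arm, 74 mm straight below ring_mouth on the same upright line; same 22 mm funnel narrowing over 10 mm to a 9 mm bore. Its underside is 24 mm below this point and 31 mm above the head's foot plate.
- lock_ring (a joint): Angle (rad) of the lock ring about the upright line through ring_mouth: 0 = tab at the red mark (stop), growing clockwise seen from above to 1.15 = tab at the green mark (stop, locked). Starts at 0 to 0.35. Knurled black ring, 48 mm in diameter, 14 mm high, concentric with ring_mouth, its top level with it; about 0.1 N m turns it and it stays where left.
- ring_tab (a point): Middle of the lock ring's yellow tab, 37 mm from the ring's axis and 134.5 mm above the bench; its x axis points radially outwards. The tab is 9 mm wide, 16 mm high (its foot 1.5 mm above the top plate) and reaches from 24 to 47 mm from the ring's axis. It can be pinched from above across its width.
- probe: Sampling probe, about 60 g, upright, hanging by its flange in a hole of the orange stand; origin at the tip, z up along it. Steel tube 6 mm in diameter, tapering to 3 mm over the last 8 mm. Blue flange, 18 mm across, 126 to 130 mm above the tip; blue hub, 14 mm square with sides along x and y, 130 to 166 mm; on it a thin steel nipple to 174 mm.
- probe_tip (a point): Tip (lowest point) of the probe; 9 mm above the bench while it hangs in the stand.
- probe_band (a point): Centre of the probe at its 3 mm wide black band, 111 mm above the tip and 15 mm below the flange.
- probe_hub (a point): Grip point in the hub, on the probe's axis 152 mm above the tip: 22 mm above the flange's top, 14 mm below the hub's top.
- stand: Orange stand fixed to the bench, 170 mm along its y, 76 mm along x, top plate 135 mm high; origin at the centre of its underside. Three 9 mm holes in the top plate in a row at y = -50, 0 and 50 mm hold the probe and two stylets in any order. Place and yaw change; stand and head may change sides. The probe's sides lie within 0.2 rad of the stand's axes.
- stylet_a: Cleaning stylet in the stand, to be left alone: 4 mm steel rod, white flange 18 mm across resting on the stand, round white handle 12 mm across reaching 26 mm above the stand's top. Origin at the rod's tip.
- stylet_b: A second such cleaning stylet, to be left alone.
- timer: Red timer lying on the bench, 56 x 56 x 18 mm, to be left alone; origin at the centre of its underside.
- tube_block: White foam block, 160 x 90 x 32 mm, with purple-capped sample tubes standing up to 99 mm high, to be left alone; origin at the centre of its underside.

How it is judged:
By the outcome, as a careful person would: the job done as asked, in the order asked, and still so for the second after the job is handed in, while the arm keeps its last pose, push and grip.
It also fails if it takes over 67 s, if anything falls off the work surface, if the arm or the gripper's body presses on something with over 40 N, if the wrist force passes 120 N, or if a joint passes its speed limit or range.

### The arm

A 6-joint arm with a two-finger parallel gripper is mounted at the origin on the work surface. World frame = base frame: x ahead of the robot, y to its left, z up, the work surface at z = 0. Lengths are in m, angles in rad, forces in N, time in s.
With the tool pointing down it reaches from about 0.3 to 0.775 m from the base axis. Payload 14.6 kg.
Tool frame: the origin (TCP) lies on the centre line of the jaws, within the pads' length; the fingertips stand 19 mm ahead of it and the grasp point (between the pads) is the TCP; z points along the fingers, x is the direction in which the jaws open and shut, and the axes are right-handed (so a half turn about z gives the same grasp; the last joint's range is limited). The gripper opens to 94 mm and grips with 3 to 60 N. Pads are 16 mm wide; open, the fingers measure 119 mm over their backs; the gripper's body (75 mm by 177 mm) begins 78 mm behind the grasp point.
Start: joints at [-1.202, 0.3, 1.521, -0, 1.321, -0.067], TCP at [0.232, -0.499, 0.224] pointing down, gripper open.
Joint ranges: [-3.03, 3.03], [-0.79, 2.21], [0.23, 2.52], [-1.04, 4.18], [0, 3.07], [-2.55, 2.55]. Speed limits (rad/s): [2.22, 2.22, 2.57, 3.14, 3.14, 3.14].

### API

Orientations are given as [roll, pitch, yaw] about the fixed x, y, z axes, in that order (R = Rz(yaw) Ry(pitch) Rx(roll)).
In Python, from station import ctrl, imaging gives the robot as it stands.
- The arm moves only by the shell command python3 -m handwheel 'ROWS' [OPENING] [FORCE]. ROWS is JSON, a list that holds one entry, the list of rows, each a list of 4 numbers: the shift along the tool's x, y, z in m, then the turn about the tool's z in rad. A call has 1 to 10 rows; each row shifts and turns the pose as measured when the row begins, along the tool's axes as they then stand; what a row does not reach is not made up. A row lasts 1/10 s, in which the tool goes at most 50 mm and 8.59 degrees, less where a joint would pass 70% of its speed; a pose out of reach is approached as far as the arm can. A call is refused whole if a number of a shift passes 0.05 or a number of a turn 0.15, either way. A call with a gripper value outside its range is refused whole. OPENING is the finger opening in m, from 0 to 0.094, set as the call begins (- or left out, the last holds). The fingers move at their own pace and stop on an object; FORCE is the grip in N (left out, the last holds). Time passes only in rows, so rows that do not move let the fingers close. It gives the time, the measured TCP pose, the force and the opening at its end, in the units of the state.
- ctrl.get_obs(): the state, without advancing time (a new reading comes with each control period).
- imaging.camera(name): name is "side" or "top" or "wrist"; returns the picture (400x640x3 uint8, red, green, blue); there is no depth.
- imaging.camera_model(name): a dict with "camera_matrix" (3x3 intrinsics, pixels), "position" and "attitude" of the camera in the world. Camera axes: x right, y up, looking along -z (the intrinsics and any distortion apply to the point x, -y, -z); pixel columns grow to the right and rows downward; lengths in m; the calibration is good to about 2 mm. A picture is of the moment at which its call begins: read the wrist's pose just before it. camera_model takes no time and is no camera call; for the wrist camera it gives the pose at the moment of the call.
- ctrl.hand_in(): hands the job in, once; it reports no verdict.
The state is a dict: "time_s": time; "qpos": joint angles; "joint_vel": joint speeds; "tau": joint torques, N m; "ee_pos": TCP position; "eef_rot": TCP orientation; "force": force on the tool from outside, world axes, zero at the start; "moment": the same for the moment, N m; "grip_width": finger opening in m.
Only numpy, scipy, OpenCV 4.12 (cv2) and the standard library are available. Lean on these libraries where they do the work, as an engineer would, in place of code of your own. Each camera call takes 0.05 s, during which the arm holds its last target. There are 200 camera calls.

## Working session

There is one attempt and no reset: what is moved stays moved. The work goes in short steps, Python scripts to look and compute and a shell command to move; the robot and the scene stay as the last step left them, time stands still between calls to the robot, and variables do not carry over. Pictures are saved under pics/ and viewed, about 8 in all and at most 12, crops included, and the job is handed in when it is done.

```bash
ls; mkdir -p pics; python3 - <<'E'
from station import ctrl, imaging
import cv2, numpy as np
o=ctrl.get_obs(); print(o)
a=[]
for n in ("side","top","wrist"):
    m=imaging.camera_model(n); print(n,m)
    im=imaging.camera(n); np.save(f"pics/{n}0.npy",im)
    cv2.imwrite(f"pics/{n}0.png",im[...,::-1])
E
```

```text
pics
{'time_s': 0.0, 'qpos': array([-1.20158316e+00,  3.00475818e-01,  1.52156178e+00,  1.35710054e-05,
        1.32069996e+00, -6.65863439e-02]), 'joint_vel': array([ 6.29511716e-06,  7.84622235e-04, -7.65982731e-04,  1.28391945e-03,
        9.67583573e-05, -5.66705279e-04]), 'tau': array([ 5.67453590e-04, -5.31803262e+01, -3.52734876e+01,  7.08857970e-02,
        2.44101678e-02, -9.31749014e-05]), 'ee_pos': array([ 0.23209724, -0.49837176,  0.22389189]), 'eef_rot': array([-3.14150336e+00,  1.14149524e-03, -1.13500013e+00]), 'force': array([-0.00958516, -0.22447723, -0.24730854]), 'moment': array([-0.01279389,  0.0022893 ,  0.00517428]), 'grip_width': 0.09409429101570688}
side {'camera_matrix': array([[381.50095237,   0.        , 316.79752229],
       [  0.        , 381.50095237, 198.14124431],
       [  0.        ,   0.        ,   1.        ]]), 'position': array([0.02220595, 0.31247849, 0.73324151]), 'attitude': array([ 0.6882011 , -0.00964801, -1.93940719])}
top {'camera_matrix': array([[362.77525042,   0.        , 320.27210398],
       [  0.        , 362.77525042, 198.32738608],
       [  0.        ,   0.        ,   1.        ]]), 'position': array([0.39948111, 0.10515167, 0.93790155]), 'attitude': array([ 0.11670941, -0.01295791, -1.59711126])}
wrist {'camera_matrix': array([[316.19193232,   0.        , 322.54369652],
       [  0.        , 316.19193232, 194.00204046],
       [  0.        ,   0.        ,   1.        ]]), 'position': array([ 0.29902949, -0.46747473,  0.38514836]), 'attitude': array([-0.25657581,  0.00146973, -1.13476547])}
```

View pics/side0.png

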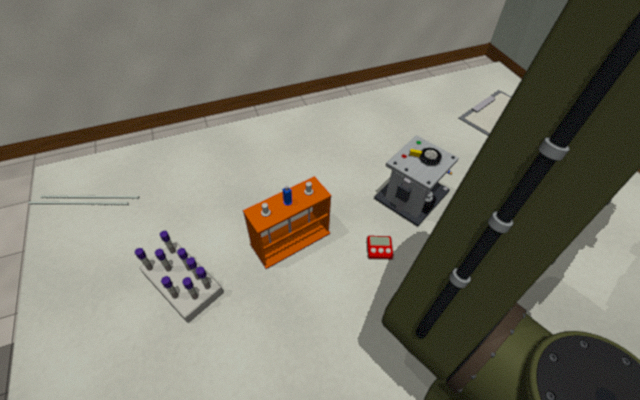

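View pics/top0.png

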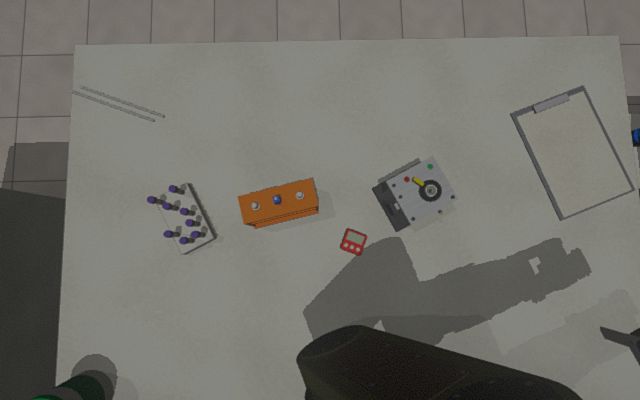

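Side view: probe hub at about (288,196) between two stylets, ring at (430,157), tab at (416,153), with the red mark left and the green mark above it. Top view: hub (277,199), ring (430,190), tab (418,181), red (407,179), green (430,167).

```bash
cat > h.py <<'E'
import numpy as np, cv2
from scipy.spatial.transform import Rotation as Ro
from station import ctrl, imaging
def ray(m,uv):
    K=m["camera_matrix"]; d=np.array([(uv[0]-K[0,2])/K[0,0],-(uv[1]-K[1,2])/K[1,1],-1])
    return np.array(m["position"]), Ro.from_euler("xyz",m["attitude"]).as_matrix()@d
def plane(m,uv,z):
    p,d=ray(m,uv); return p+d*(z-p[2])/d[2]
def proj(m,P):
    q=Ro.from_euler("xyz",m["attitude"]).as_matrix().T@(np.asarray(P)-m["position"]); K=m["camera_matrix"]
    return np.array([K[0,2]+K[0,0]*q[0]/-q[2],K[1,2]-K[1,1]*q[1]/-q[2]])
def tri(m1,a,m2,b):
    p,d=ray(m1,a); q,e=ray(m2,b)
    s=np.linalg.lstsq(np.c_[d,-e],q-p,rcond=None)[0]
    return (p+s[0]*d+q+s[1]*e)/2, np.linalg.norm(p+s[0]*d-q-s[1]*e)
def hsv(im): return cv2.cvtColor(im,cv2.COLOR_RGB2HSV)
C=dict(blue=((108,120,40),(125,255,255)),yellow=((24,150,80),(34,255,255)),red=((0,150,80),(5,255,255)),
 green=((50,120,50),(85,255,255)),orange=((8,180,80),(18,255,255)))
def blobs(im,c,amin=4):
    m=cv2.inRange(hsv(im),*map(np.array,C[c])); n,l,s,ce=cv2.connectedComponentsWithStats(m)
    return sorted([(int(s[i,4]),*ce[i].round(1),*s[i,:4]) for i in range(1,n) if s[i,4]>=amin],reverse=True),m
def inTool(o,P):
    return Ro.from_euler("xyz",o["eef_rot"]).as_matrix().T@(np.asarray(P)-o["ee_pos"])
E
python3 - <<'E'
from h import *
S,T=imaging.camera_model("side"),imaging.camera_model("top")
s,t=np.load("pics/side0.npy"),np.load("pics/top0.npy")
for c in ("blue","yellow","red","green"):
    for n,i in(("s",s),("t",t)): print(c,n,[tuple(map(float,b)) for b in blobs(i,c)[0][:3]])
for n,a,b in (("ring",(431,157),(430.5,190)),("hub",(287.5,189),(277,199)),("tab",(416,153),(418,181)),("red",(404,155.5),(407,179)),("green",(418,142),(430,166.5))):
    print(n,*tri(S,a,T,b))
for n,z,b in(("ring",.141,(430.5,190)),("hub",.175,(277,199)),("tab",.1425,(418,181)),("red",.125,(407,179)),("green",.125,(430,166.5))): print(n,plane(T,b,z))
cnt=max(cv2.findContours(blobs(t,"orange")[1],0,2)[0],key=cv2.contourArea)
q=cv2.boxPoints(cv2.minAreaRect(cnt)); print([plane(T,p,.135)[:2].round(3) for p in q])
E
```

```text
blue s [(95.0, 286.9, 196.0, 283.0, 189.0, 8.0, 16.0)]
blue t [(81.0, 635.8, 135.2, 632.0, 129.0, 8.0, 15.0), (25.0, 276.4, 199.3, 273.0, 196.0, 7.0, 7.0)]
yellow s [(66.0, 415.1, 152.3, 410.0, 149.0, 12.0, 8.0)]
yellow t [(44.0, 418.1, 181.2, 413.0, 177.0, 11.0, 9.0)]
red s [(271.0, 379.0, 250.0, 367.0, 236.0, 26.0, 23.0), (8.0, 403.4, 155.8, 402.0, 155.0, 4.0, 3.0)]
red t [(205.0, 352.5, 243.3, 341.0, 229.0, 25.0, 26.0), (12.0, 406.2, 178.7, 405.0, 177.0, 4.0, 4.0)]
green s [(11.0, 418.4, 142.1, 417.0, 141.0, 4.0, 3.0)]
green t [(31.0, 41.2, 398.6, 32.0, 398.0, 19.0, 2.0), (15.0, 429.5, 165.9, 428.0, 164.0, 4.0, 5.0)]
ring [ 0.50695995 -0.15849316  0.12647805] 0.0006055308901661325
hub [0.49008195 0.18553118 0.1739348 ] 0.0022289980192145573
tab [ 0.52761709 -0.13049511  0.12985449] 0.001127407279358824
red [ 0.53447201 -0.10611408  0.12396492] 0.0016046981573249912
green [ 0.56237751 -0.15996382  0.12434996] 0.0026457373764328363
ring [ 0.50519283 -0.15351483  0.141     ]
hub [0.48947877 0.18440084 0.175     ]
tab [ 0.52589845 -0.12632372  0.1425    ]
red [ 0.53389462 -0.10654514  0.125     ]
green [ 0.56158109 -0.16091693  0.125     ]
[array([0.502, 0.276]), array([0.539, 0.112]), array([0.464, 0.096]), array([0.428, 0.258])]
```

```bash
python3 -m handwheel '[[[-0.021,-0.042,0,0],[-0.021,-0.042,0,0],[-0.021,-0.042,0,0],[-0.021,-0.042,0,0],[-0.021,-0.042,0,0],[-0.021,-0.042,0,0],[-0.021,-0.042,0,0],[-0.021,-0.042,0,0],[-0.021,-0.042,0,0],[-0.021,-0.042,0,0]]]' 0.04
python3 -m handwheel '[[[0,0,0,-0.12],[0,0,0,-0.12],[0,0,0,-0.12],[0,0,0,-0.12],[0,0,0,0],[0,0,0,0]]]'
cat > look.py <<'E'
from h import *
import sys
o=ctrl.get_obs(); m=imaging.camera_model("wrist"); im=imaging.camera("wrist")
n=sys.argv[1]; np.savez(f"pics/{n}.npz",im=im,o=o,m=m); cv2.imwrite(f"pics/{n}.png",im[...,::-1])
print("t",o["time_s"],"tcp",o["ee_pos"].round(4),o["eef_rot"].round(4),"w",o["grip_width"],"cam",m["position"])
for c in ("blue","yellow","red","green"): print(c,[tuple(map(float,b)) for b in blobs(im,c,15)[0][:3]])
E
python3 look.py w1
```

```text
time_s: 1.15
ee_pos: [0.5314, -0.12, 0.2225]
eef_rot: [3.141, 0.003, -1.144]
force: [1.0, -0.1, 0.0]
grip_width: 0.0399
time_s: 1.75
ee_pos: [0.5339, -0.1135, 0.2203]
eef_rot: [-3.142, 0.007, -0.643]
force: [-0.3, -0.2, -0.2]
grip_width: 0.0401
t 1.75 tcp [ 0.5339 -0.1135  0.2203] [-3.1416  0.0068 -0.6432] w 0.04013953712413618 cam [ 0.57908605 -0.05524819  0.38152793]
blue [(31.0, 300.8, 298.7, 298.0, 296.0, 7.0, 6.0)]
yellow [(326.0, 326.7, 222.8, 321.0, 205.0, 12.0, 35.0)]
red [(1146.0, 166.0, 159.8, 138.0, 133.0, 59.0, 54.0), (136.0, 318.1, 191.9, 312.0, 186.0, 14.0, 13.0)]
green [(141.0, 383.5, 222.9, 377.0, 217.0, 14.0, 13.0)]
```

View pics/w1.png

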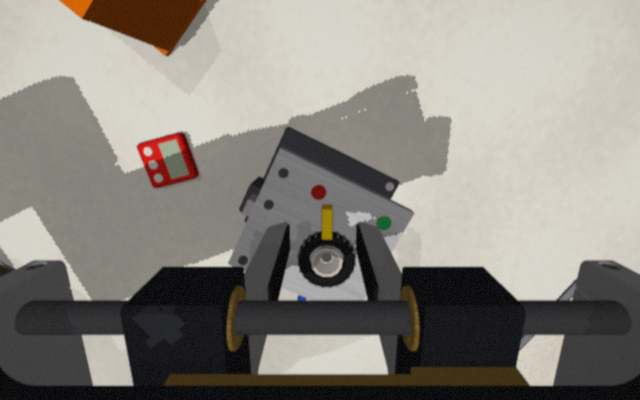

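```bash
python3 - <<'E'
from h import *
d=np.load("pics/w1.npz",allow_pickle=True); m=d["m"].item(); im=d["im"]; o=d["o"].item()
for n,uv,z in(("tab",(326.7,222.8),.1425),("red",(318.1,191.9),.125),("green",(383.5,222.9),.125)): print(n,plane(m,uv,z))
for P in((.5055,-.155,.141),(.527,-.127,.1425)): print(proj(m,P))
E
```

```text
tab [ 0.52848101 -0.12541215  0.1425    ]
red [ 0.53535724 -0.10426007  0.125     ]
green [ 0.56380371 -0.1597346   0.125     ]
[325.75746272 264.53150698]
[326.40011757 225.33985563]
```

The wrist view shows the tab at (327,223), inside the jaws' lane, with the seal mouth at about (327,262). The three estimates agree to about 2 mm.

```bash
python3 -m handwheel '[[[0.003,0.011,0.02,0],[0,0,0.02,0],[0,0,0.015,0],[0,0,0,0],[0,0,0,0]]]'; python3 look.py w2
```

```text
time_s: 2.3
ee_pos: [0.5295, -0.1247, 0.1646]
eef_rot: [-3.141, 0.005, -0.656]
force: [0.9, -0.1, 0.7]
grip_width: 0.04
t 2.3 tcp [ 0.5295 -0.1247  0.1646] [-3.1411  0.0052 -0.6562] w 0.03998901979701431 cam [ 0.57517017 -0.06702784  0.3258334 ]
blue []
yellow [(566.0, 322.1, 235.1, 315.0, 213.0, 15.0, 44.0)]
red [(1715.0, 134.3, 159.1, 99.0, 128.0, 74.0, 64.0), (225.0, 311.0, 196.0, 302.0, 188.0, 18.0, 17.0)]
green [(235.0, 394.5, 233.9, 386.0, 226.0, 18.0, 17.0)]
```

```bash
python3 -m handwheel '[[[0,0,0.009,0.01],[0,0,0.008,0],[0,0,0,0],[0,0,0,0]]]'; python3 -m handwheel '[[[0,0,0,0],[0,0,0,0],[0,0,0,0],[0,0,0,0],[0,0,0,0],[0,0,0,0]]]' 0.0 15; python3 look.py w3
```

```text
time_s: 2.75
ee_pos: [0.53, -0.1247, 0.1478]
eef_rot: [-3.14, 0.003, -0.668]
force: [-0.0, 0.4, -0.3]
grip_width: 0.04
time_s: 3.35
ee_pos: [0.5302, -0.1246, 0.1485]
eef_rot: [-3.14, 0.002, -0.668]
force: [-1.4, -0.2, 0.1]
grip_width: 0.0092
t 3.35 tcp [ 0.5302 -0.1246  0.1485] [-3.1398e+00  2.4000e-03 -6.6830e-01] w 0.009186075317793032 cam [ 0.57611283 -0.06733161  0.30979945]
blue []
yellow [(712.0, 322.4, 245.9, 315.0, 222.0, 16.0, 48.0)]
red [(1859.0, 122.1, 164.8, 85.0, 131.0, 77.0, 68.0), (261.0, 308.6, 203.6, 299.0, 195.0, 20.0, 19.0)]
green [(275.0, 399.2, 243.5, 390.0, 235.0, 20.0, 18.0)]
```

```bash
python3 -m handwheel '[[[0.0037,0.0002,0,0.1],[0.0037,0.0002,0,0.1],[0.0037,0.0002,0,0.1],[0.0037,0.0002,0,0.1],[0.0037,0.0002,0,0.1],[0,0,0,0]]]'
```

```text
time_s: 4.0
ee_pos: [0.5415, -0.1398, 0.1485]
eef_rot: [3.141, 0.003, -1.186]
force: [0.3, -1.3, 0.1]
grip_width: 0.0089
```

```bash
python3 -m handwheel '[[[0.0037,0.0002,0,0.1],[0.0037,0.0002,0,0.1],[0.0037,0.0002,0,0.1],[0.0037,0.0002,0,0.1],[0,0,0,0]]]';python3 -m handwheel '[[[0.0018,0,0,0.05],[0,0,0,0]]]'
```

```text
time_s: 4.5
ee_pos: [0.5441, -0.1541, 0.1484]
eef_rot: [3.141, 0.002, -1.584]
force: [-0.1, -0.9, -0.3]
grip_width: 0.009
time_s: 4.7
ee_pos: [0.544, -0.1557, 0.1484]
eef_rot: [3.141, 0.002, -1.625]
force: [0.7, -1.9, -1.0]
grip_width: 0.009
```

```bash
python3 -m handwheel '[[[0.0011,0,0,0.03],[0,0,0,0]]]';python3 -m handwheel '[[[0.0011,0,0,0.03],[0,0,0,0]]]'; python3 look.py w4; python3 -c "
from h import *; print(ctrl.get_obs())"
```

```text
time_s: 4.9
ee_pos: [0.544, -0.1565, 0.1485]
eef_rot: [3.141, 0.002, -1.65]
force: [-0.1, -2.4, 0.9]
grip_width: 0.0087
time_s: 5.1
ee_pos: [0.5439, -0.1574, 0.1485]
eef_rot: [3.141, 0.002, -1.68]
force: [1.0, -0.3, -0.6]
grip_width: 0.0088
t 5.1 tcp [ 0.5439 -0.1574  0.1485] [ 3.1408e+00  2.0000e-03 -1.6800e+00] w 0.008826229140313863 cam [ 0.61731872 -0.16572634  0.30958504]
blue []
yellow [(694.0, 322.7, 245.8, 315.0, 221.0, 16.0, 49.0)]
red [(482.0, 177.1, 345.9, 157.0, 334.0, 42.0, 27.0), (228.0, 240.2, 254.5, 231.0, 246.0, 19.0, 18.0)]
green [(303.0, 322.3, 202.8, 313.0, 194.0, 20.0, 19.0)]
{'time_s': 5.15, 'qpos': array([-0.34717987,  0.40805493,  1.55906869,  0.00182789,  1.17574647,
        1.33119127]), 'joint_vel': array([-6.49717292e-04,  2.91301971e-05,  9.31033446e-04, -1.02631509e-04,
        3.00314800e-04, -7.58277528e-03]), 'tau': array([-1.97377154e-01, -5.73777795e+01, -3.32138228e+01,  5.07486903e-02,
        4.98568593e-02,  2.83036670e-01]), 'ee_pos': array([ 0.54392027, -0.15743614,  0.148457  ]), 'eef_rot': array([ 3.14075130e+00,  1.94132704e-03, -1.67907651e+00]), 'force': array([ 0.17347869,  0.47714366, -1.14694892]), 'moment': array([ 0.00314185, -0.08130802,  0.00861435]), 'grip_width': 0.009055888858670006}
```

```bash
for i in 1 2; do python3 -m handwheel '[[[0.0012,0,0,0.03],[0,0,0,0]]]'; python3 -c "
from h import *; o=ctrl.get_obs();print(o['force'],o['moment'],o['tau'][5])"; done
```

```text
time_s: 5.35
ee_pos: [0.5439, -0.1576, 0.1485]
eef_rot: [3.14, 0.004, -1.71]
force: [0.0, 0.4, 0.1]
grip_width: 0.0093
[0.02542227 0.43456543 0.10424816] [-0.0405012  -0.0208614   0.23170148] 0.585003923624754
time_s: 5.55
ee_pos: [0.5438, -0.1577, 0.1485]
eef_rot: [3.14, 0.006, -1.743]
force: [-0.1, 1.2, 0.9]
grip_width: 0.0093
[-0.11269253  1.22657752  0.86341555] [0.21358547 0.00945817 0.22967249] 0.589696392416954
```

```bash
python3 -m handwheel '[[[0,0,0,-0.05],[0,0,0,0],[0,0,0,0],[0,0,0,0]]]' 0.05; python3 -m handwheel '[[[0,0,-0.03,0],[0,0,-0.04,0],[0,0,-0.04,0],[0,0,0,0],[0,0,0,0]]]' 0.094; python3 look.py w5
```

```text
time_s: 5.95
ee_pos: [0.5436, -0.1584, 0.1485]
eef_rot: [3.14, 0.005, -1.697]
force: [0.6, -0.1, -0.1]
grip_width: 0.038
time_s: 6.45
ee_pos: [0.543, -0.1593, 0.2615]
eef_rot: [3.138, 0.005, -1.702]
force: [1.2, 0.2, 0.2]
grip_width: 0.0778
t 6.45 tcp [ 0.543  -0.1593  0.2615] [ 3.1375  0.0046 -1.7023] w 0.07780647442806506 cam [ 0.61670904 -0.16971678  0.42236219]
blue [(20.0, 350.7, 262.0, 348.0, 260.0, 6.0, 5.0)]
yellow [(235.0, 321.0, 195.2, 317.0, 181.0, 10.0, 29.0)]
red [(94.0, 268.4, 203.7, 263.0, 199.0, 12.0, 11.0)]
green [(116.0, 320.3, 168.4, 315.0, 163.0, 12.0, 12.0)]
```

View pics/w5.png

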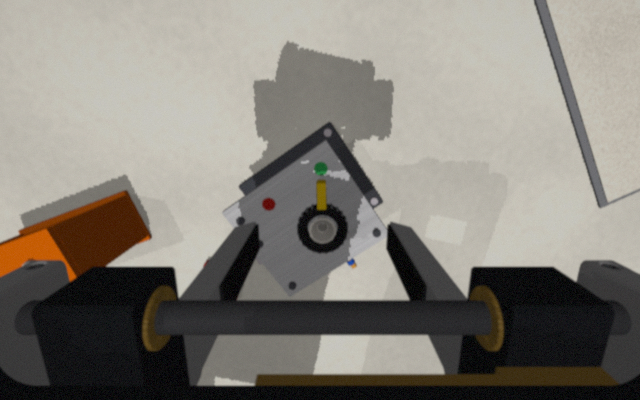

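The tab (321,195) now stands in line with the green mark (320,168), and the ring is centred at about (322,229). Next I measure the ring's axis and the marks, then move to the probe.

```bash
python3 - <<'E'
from h import *
R={}
for n,c0 in(("w1",(327,261)),("w5",(322,229))):
    d=np.load(f"pics/{n}.npz",allow_pickle=True); m=d["m"].item(); im=d["im"]
    g=cv2.cvtColor(im,cv2.COLOR_RGB2GRAY); x,y=c0; w=20
    sub=(g[y-w:y+w,x-w:x+w]>70).astype(np.uint8)
    k,l,s,ce=cv2.connectedComponentsWithStats(sub)
    i=l[w,w]; c=ce[i]+[x-w,y-w]; print(n,"funnel",c,s[i],plane(m,c,.141)); R[n]=(m,c)
    h=hsv(im)
    for col,z in(("red",.125),("green",.125),("yellow",.1425)):
        for b in blobs(im,col,80)[0]:
            if b[0]<400: print(col,plane(m,b[1:3],z).round(4))
print(tri(*R["w1"],*R["w5"]))
E
```

```text
w1 funnel [326.31516588 261.20616114] [  3   5  34  32 844] [ 0.50768939 -0.15283876  0.141     ]
red [ 0.5354 -0.1043  0.125 ]
green [ 0.5638 -0.1597  0.125 ]
yellow [ 0.5285 -0.1254  0.1425]
w5 funnel [322.03089431 228.99837398] [  6   7  29  28 615] [ 0.50839393 -0.15356079  0.141     ]
red [ 0.5353 -0.1039  0.125 ]
green [ 0.5635 -0.1591  0.125 ]
yellow [ 0.5419 -0.157   0.1425]
(array([ 0.50741558, -0.15349671,  0.13917511]), np.float64(0.000522967471272586))
```

```bash
python3 -m handwheel '[[[0,0,0,-0.13],[0,0,0,-0.13],[0,0,0,-0.13],[0,0,0,-0.13],[0,0,0,-0.13],[0,0,0,-0.13],[0,0,0,-0.13],[0,0,0,-0.13],[0,0,0,-0.13],[0,0,0,-0.13]]]' 0.05;  python3 -m handwheel '[[[0,0,0,-0.13],[0,0,0,-0.13],[0,0,0,-0.13],[0,0,0,-0.13],[0,0,0,-0.05],[0,0,0,0],[0,0,0,0]]]'
```

```text
time_s: 7.5
ee_pos: [0.5404, -0.1588, 0.2488]
eef_rot: [-3.139, 0.023, -0.357]
force: [0.1, -0.2, -0.8]
grip_width: 0.0501
time_s: 8.2
ee_pos: [0.5383, -0.1583, 0.2398]
eef_rot: [-3.119, 0.028, 0.238]
force: [-0.3, 0.5, -0.2]
grip_width: 0.0501
```

```bash
python3 -m handwheel '[[[0,0,0,0],[0,0,0,0],[0,0,0,0]]]'; python3 -m handwheel '[[[0,0,0,0.13],[0,0,0,0.13],[0,0,0,0.13],[0,0,0,0.13],[0,0,0,0]]]';  python3 -m handwheel '[[[0,0,0,0.13],[0,0,0,0.13],[0,0,0,0.13],[0,0,0,0.13],[0,0,0,0]]]'
```

```text
time_s: 8.5
ee_pos: [0.5381, -0.1583, 0.2389]
eef_rot: [-3.119, 0.029, 0.234]
force: [-0.3, -0.9, -0.2]
grip_width: 0.0497
time_s: 9.0
ee_pos: [0.5381, -0.1583, 0.239]
eef_rot: [-3.137, 0.036, -0.308]
force: [-0.3, 0.4, 0.3]
grip_width: 0.05
time_s: 9.5
ee_pos: [0.5382, -0.1583, 0.2392]
eef_rot: [3.128, 0.033, -0.827]
force: [0.0, 0.6, -0.3]
grip_width: 0.0502
```

```bash
cat > tilt.py <<'E'
from h import *
o=ctrl.get_obs(); R=Ro.from_euler("xyz",o["eef_rot"]).as_matrix()
print("t",o["time_s"],"tcp",o["ee_pos"].round(4),"yaw",round(o["eef_rot"][2],3),"TILT",R[:2,2].round(4),"F",o["force"].round(1),"w",round(o["grip_width"],4),"q",o["qpos"].round(3))
E
python3 -m handwheel '[[[0,0,0,0.13],[0,0,0,0.13],[0,0,0,0.13],[0,0,0,0.11],[0,0,0,0]]]' >/dev/null; python3 tilt.py
python3 -m handwheel '[[[-0.038,-0.003,0,0],[-0.038,-0.003,0,0],[-0.038,-0.003,0,0],[-0.038,-0.003,0,0],[-0.038,-0.003,0,0],[-0.038,-0.003,0,0],[-0.038,-0.003,0,0],[-0.038,-0.003,0,0],[-0.038,-0.003,0,0],[0,0,0,0]]]' >/dev/null; python3 tilt.py
python3 -m handwheel '[[[0,0,-0.03,0],[0,0,-0.03,0],[0,0,0,0]]]' >/dev/null; python3 tilt.py
```

```text
t 10.0 tcp [ 0.5381 -0.1583  0.2393] yaw -1.312 TILT [-0.0327  0.0149] F [-0.5  0.2  0.6] w 0.0498 q [-0.353  0.334  1.442  0.003  1.401  0.958]
t 11.0 tcp [0.4619 0.1885 0.2471] yaw -1.229 TILT [-0.0313  0.0158] F [ 0.1  0.5 -0.1] w 0.0495 q [0.302 0.181 1.615 0.025 1.371 1.526]
t 11.3 tcp [0.4633 0.1878 0.3085] yaw -1.205 TILT [-0.0329  0.0148] F [ 0.7  0.1 -0.8] w 0.05 q [0.3   0.149 1.512 0.024 1.508 1.503]
```

```bash
z='[[[0,0,0,0],[0,0,0,0]]]'
python3 -m handwheel '[[[0,0,0,-0.13],[0,0,0,-0.13],[0,0,0,-0.13],[0,0,0,-0.13],[0,0,0,0]]]' >/dev/null; python3 tilt.py
python3 -m handwheel '[[[0,0,0,0.05],[0,0,0,0.05],[0,0,0,0.05],[0,0,0,0.05],[0,0,0,0.05],[0,0,0,0.05]]]' >/dev/null; python3 tilt.py
python3 -m handwheel '[[[0,0,0,-0.05],[0,0,0,-0.05],[0,0,0,-0.05],[0,0,0,-0.05],[0,0,0,-0.05],[0,0,0,-0.05]]]' >/dev/null; python3 tilt.py
python3 -m handwheel '[[[0,0,0,0.15],[0,0,0,0.15],[0,0,0,0.15]]]' >/dev/null; python3 tilt.py
```

```text
t 11.8 tcp [0.4638 0.1851 0.3066] yaw -0.64 TILT [-0.0336  0.0141] F [ 0.7  0.4 -0.8] w 0.05 q [0.295 0.149 1.516 0.023 1.505 0.932]
t 12.4 tcp [0.464  0.1827 0.3037] yaw -0.956 TILT [-0.0365  0.0129] F [ 0.7 -0.1 -0.9] w 0.0498 q [0.29  0.15  1.52  0.023 1.502 1.244]
t 13.0 tcp [0.4642 0.1804 0.301 ] yaw -0.654 TILT [-0.0391  0.0117] F [-0.1 -0.4  0.7] w 0.05 q [0.286 0.152 1.525 0.022 1.499 0.938]
t 13.3 tcp [0.4643 0.1793 0.2996] yaw -1.11 TILT [-0.0405  0.0111] F [-0.5 -0.  -0.1] w 0.05 q [0.284 0.153 1.527 0.022 1.497 1.391]
```

```bash
python3 -m handwheel '[[[0,0,0,0],[0,0,0,0],[0,0,0,0],[0,0,0,0]]]' >/dev/null; python3 tilt.py;python3 -m handwheel '[[[0,0,0,0],[0,0,0,0],[0,0,0,0],[0,0,0,0]]]' >/dev/null; python3 tilt.py
python3 -m handwheel '[[[0,0,0.02,0],[0,0,0.02,0]]]' >/dev/null; python3 tilt.py
python3 -m handwheel '[[[0,0,0,0],[0,0,0,0],[0,0,0,0],[0,0,0,0],[0,0,0,0],[0,0,0,0]]]' >/dev/null; python3 tilt.py
```

```text
t 13.7 tcp [0.4643 0.1785 0.2986] yaw -1.105 TILT [-0.0415  0.0108] F [-0.4  0.4  1. ] w 0.0502 q [0.282 0.153 1.529 0.022 1.496 1.384]
t 14.1 tcp [0.4643 0.1784 0.2986] yaw -1.102 TILT [-0.0414  0.0108] F [-0.   0.3 -0.1] w 0.0496 q [0.282 0.153 1.529 0.022 1.496 1.381]
t 14.3 tcp [0.4636 0.1792 0.26  ] yaw -1.101 TILT [-0.0368  0.0121] F [0.1 1.2 0.2] w 0.0499 q [0.284 0.172 1.596 0.022 1.406 1.381]
t 14.9 tcp [0.4637 0.1792 0.2614] yaw -1.101 TILT [-0.0365  0.0122] F [ 0.2  0.1 -0.6] w 0.0499 q [0.284 0.171 1.594 0.022 1.408 1.38 ]
```

```bash
python3 -m handwheel '[[[0,0,0.03,0],[0,0,0,0.1],[0,0,0,-0.1],[0,0,0,0.1],[0,0,0,-0.1],[0,0,0,0.1],[0,0,0,-0.1],[0,0,0,0.1],[0,0,0,-0.1]]]' >/dev/null; python3 tilt.py
python3 -m handwheel '[[[0,0,-0.005,0],[0,0,-0.005,0],[0,0,-0.005,0],[0,0,-0.005,0],[0,0,-0.005,0],[0,0,-0.005,0]]]' >/dev/null; python3 tilt.py;
python3 -m handwheel '[[[0,0,0,0],[0,0,0,0],[0,0,0,0],[0,0,0,0]]]' >/dev/null; python3 tilt.py
```

```text
t 15.8 tcp [0.4633 0.1798 0.2322] yaw -1.106 TILT [-0.0336  0.0131] F [-1.1 -0.5 -0.6] w 0.0499 q [0.285 0.19  1.639 0.023 1.341 1.386]
t 16.4 tcp [0.4645 0.1794 0.2653] yaw -1.111 TILT [-0.0327  0.0133] F [-1.  -0.1  0.3] w 0.0502 q [0.284 0.168 1.588 0.022 1.413 1.39 ]
t 16.8 tcp [0.4646 0.1794 0.2658] yaw -1.111 TILT [-0.0322  0.0135] F [0.8 0.8 0.2] w 0.0497 q [0.284 0.167 1.588 0.022 1.414 1.391]
```

```bash
for i in 1 2 3; do python3 -m handwheel '[[[0,0,0.045,0],[0,0,-0.006,0],[0,0,-0.006,0],[0,0,-0.006,0],[0,0,-0.006,0],[0,0,-0.006,0],[0,0,-0.006,0],[0,0,-0.006,0]]]' >/dev/null; python3 tilt.py; done
```

```text
t 17.6 tcp [0.466  0.1798 0.272 ] yaw -1.111 TILT [-0.0251  0.0156] F [-0.1 -0.8 -0.3] w 0.0502 q [0.284 0.163 1.579 0.022 1.42  1.391]
t 18.4 tcp [0.468  0.1802 0.2809] yaw -1.111 TILT [-0.0153  0.0184] F [1.1 0.3 0. ] w 0.0502 q [0.283 0.156 1.566 0.022 1.429 1.391]
t 19.2 tcp [0.4698 0.1806 0.2897] yaw -1.111 TILT [-0.0059  0.0213] F [-0.7 -0.1 -0.4] w 0.0499 q [0.283 0.15  1.553 0.022 1.439 1.391]
```

```bash
for i in 1 2; do python3 -m handwheel '[[[0.044,0.008,0,0],[-0.006,-0.001,0,0],[-0.006,-0.001,0,0],[-0.006,-0.001,0,0],[-0.006,-0.001,0,0],[-0.006,-0.001,0,0],[-0.006,-0.001,0,0],[-0.006,-0.001,0,0]]]' >/dev/null; python3 tilt.py; done
```

```text
t 20.0 tcp [0.469  0.1815 0.2922] yaw -1.108 TILT [-0.0039  0.0217] F [-0.  -0.2 -0.4] w 0.05 q [0.285 0.146 1.551 0.022 1.442 1.391]
t 20.8 tcp [0.4671 0.1851 0.2922] yaw -1.103 TILT [-0.0043  0.022 ] F [-0.7 -0.1 -0.1] w 0.0499 q [0.293 0.145 1.553 0.022 1.442 1.394]
```

```bash
python3 -m handwheel '[[[0.033,0.036,0,0],[0.033,0.036,0,0],[0.033,0.036,0,0],[0.033,0.036,0,0],[0.033,0.036,0,0],[0.033,0.036,0,0],[0.033,0.036,0,0]]]' >/dev/null; python3 tilt.py
python3 -m handwheel '[[[0.033,0.036,0,0],[0.033,0.036,0,0],[0.033,0.036,0,0],[0.033,0.036,0,0],[0.033,0.036,0,0],[0.033,0.036,0,0],[0.033,0.036,0,0]]]' >/dev/null; python3 tilt.py
python3 -m handwheel '[[[0,0,0.045,0],[0,0,-0.006,0],[0,0,-0.006,0],[0,0,-0.006,0],[0,0,-0.006,0],[0,0,-0.006,0],[0,0,-0.006,0],[0,0,-0.006,0]]]' >/dev/null; python3 tilt.py
```

```text
t 21.5 tcp [ 0.3433 -0.1371  0.285 ] yaw -1.09 TILT [-0.0035  0.0211] F [ 1.2 -0.1 -0.2] w 0.0501 q [-0.491 -0.158  1.87   0.017  1.443  0.597]
t 22.2 tcp [ 0.2214 -0.4656  0.2807] yaw -1.091 TILT [0.0004 0.0169] F [-0.3 -0.8  1. ] w 0.05 q [-1.201  0.193  1.523  0.007  1.441 -0.112]
t 23.0 tcp [ 0.2221 -0.469   0.2875] yaw -1.092 TILT [0.0036 0.0082] F [-0.8  0.2  0.8] w 0.05 q [-1.202  0.191  1.509  0.006  1.447 -0.111]
```

```bash
python3 -m handwheel '[[[0,0,0.045,0],[0,0,-0.006,0],[0,0,-0.006,0],[0,0,-0.006,0],[0,0,-0.006,0],[0,0,-0.006,0],[0,0,-0.006,0],[0,0,-0.006,0]]]' >/dev/null; python3 tilt.py
python3 -m handwheel '[[[0,0,0.02,0],[0,0,-0.006,0],[0,0,-0.006,0],[0,0,0,0],[0,0,0,0]]]' >/dev/null; python3 tilt.py
python3 -m handwheel '[[[-0.033,-0.036,0,0],[-0.033,-0.036,0,0],[-0.033,-0.036,0,0],[-0.033,-0.036,0,0],[-0.033,-0.036,0,0],[-0.033,-0.036,0,0],[-0.033,-0.036,0,0]]]' >/dev/null; python3 tilt.py
python3 -m handwheel '[[[-0.033,-0.036,0,0],[-0.033,-0.036,0,0],[-0.033,-0.036,0,0],[-0.033,-0.036,0,0],[-0.033,-0.036,0,0],[-0.033,-0.036,0,0],[0,0,0,0],[0,0,0,0],[0,0,0,0]]]' >/dev/null; python3 tilt.py; python3 look.py w6
```

```text
t 23.8 tcp [ 0.2228 -0.4704  0.2967] yaw -1.091 TILT [ 0.0073 -0.0015] F [0.8 0.1 0.3] w 0.05 q [-1.202  0.184  1.497  0.006  1.457 -0.111]
t 24.3 tcp [ 0.2232 -0.4711  0.294 ] yaw -1.091 TILT [ 0.009  -0.0057] F [ 0.6 -0.3  0.9] w 0.0501 q [-1.202  0.185  1.502  0.006  1.446 -0.111]
t 25.0 tcp [ 0.341  -0.1446  0.2944] yaw -1.1 TILT [ 0.0111 -0.0067] F [ 0.6 -1.   0.2] w 0.0498 q [-5.000e-01 -1.760e-01  1.864e+00 -1.000e-03  1.441e+00  6.010e-01]
t 25.9 tcp [0.4438 0.1422 0.2973] yaw -1.094 TILT [ 0.0175 -0.0072] F [ 0.6 -0.3  0.8] w 0.0498 q [ 0.237  0.052  1.643 -0.011  1.432  1.333]
t 25.9 tcp [0.4438 0.1422 0.2973] [-3.1294 -0.0145 -1.0937] w 0.04983248858224386 cam [0.50649137 0.17713024 0.45940679]
blue [(193.0, 300.8, 123.3, 292.0, 115.0, 18.0, 18.0), (16.0, 561.8, 289.0, 559.0, 288.0, 6.0, 3.0)]
yellow [(355.0, 603.7, 230.1, 590.0, 219.0, 28.0, 25.0)]
red [(212.0, 389.0, 222.1, 371.0, 210.0, 36.0, 34.0), (71.0, 554.6, 210.9, 550.0, 207.0, 10.0, 9.0), (26.0, 361.7, 233.2, 359.0, 229.0, 5.0, 10.0)]
green [(75.0, 609.6, 211.0, 605.0, 207.0, 10.0, 9.0)]
```

```bash
python3 -m handwheel '[[[0.038,0.024,0,0],[0.038,0.024,0,0],[0.038,0.024,0,0],[0.038,0.024,0,0],[0.038,0.024,0,0],[0.038,0.024,0,0],[0,0,0,0],[0,0,0,0]]]' >/dev/null; python3 tilt.py
python3 -m handwheel '[[[0,0,-0.045,0],[0,0,0.006,0],[0,0,0.006,0],[0,0,0.006,0],[0,0,0.006,0],[0,0,0.006,0],[0,0,0.006,0],[0,0,0.006,0]]]' >/dev/null; python3 tilt.py
```

```text
t 26.75 tcp [ 0.4133 -0.1439  0.3015] yaw -1.107 TILT [ 0.0227 -0.0095] F [-0.4  0.1  0.1] w 0.0499 q [-4.190e-01 -2.300e-02  1.710e+00  1.000e-03  1.431e+00  6.870e-01]
t 27.55 tcp [ 0.4119 -0.1417  0.302 ] yaw -1.106 TILT [ 0.022 -0.009] F [ 0.   0.  -0.8] w 0.0504 q [-4.160e-01 -2.800e-02  1.713e+00  1.000e-03  1.433e+00  6.900e-01]
```

```bash
python3 -m handwheel '[[[0,0,-0.04,0],[0,0,-0.04,0],[0,0,0,-0.13],[0,0,0,-0.13],[0,0,0,-0.13],[0,0,0,-0.13],[0,0,0,-0.13],[0,0,0,-0.13]]]' >/dev/null; python3 tilt.py
python3 -m handwheel '[[[0,0,0,-0.13],[0,0,0,-0.13],[0,0,0,-0.13],[0,0,0,-0.13]]]' >/dev/null; python3 tilt.py
```

```text
t 28.35 tcp [ 0.4101 -0.141   0.3804] yaw -0.298 TILT [ 0.0175 -0.007 ] F [-0.4 -0.7  0.1] w 0.0498 q [-4.160e-01 -5.200e-02  1.560e+00  1.000e-03  1.615e+00 -1.180e-01]
t 28.75 tcp [ 0.4103 -0.1411  0.3785] yaw 0.244 TILT [ 0.0162 -0.0064] F [-0.4 -0.2  0.8] w 0.0501 q [-4.160e-01 -5.000e-02  1.562e+00  1.000e-03  1.612e+00 -6.600e-01]
```

```bash
python3 -m handwheel '[[[0.03,0.013,0.02,0],[0.03,0.013,0.02,0],[0.03,0.013,0.02,0],[0,0,0,0],[0,0,0,0],[0,0,0,0]]]' >/dev/null; python3 tilt.py
python3 -m handwheel '[[[0,0,-0.05,0],[0,0,0.006,0],[0,0,0.006,0],[0,0,0.006,0],[0,0,0.006,0],[0,0,0.006,0],[0,0,0.006,0]]]' >/dev/null; python3 tilt.py
```

```text
t 29.35 tcp [ 0.5112 -0.1579  0.3167] yaw 0.25 TILT [ 0.0166 -0.0069] F [-0.3  0.4 -0.4] w 0.05 q [-0.368  0.202  1.43  -0.     1.491 -0.617]
t 30.05 tcp [ 0.5083 -0.1576  0.3335] yaw 0.249 TILT [ 0.0225 -0.0093] F [0.7 0.1 0.5] w 0.0502 q [-3.690e-01  1.860e-01  1.412e+00 -1.000e-03  1.519e+00 -6.180e-01]
```

```bash
python3 -m handwheel '[[[0.008,-0.041,0,0],[0.008,-0.041,0,0],[0.008,-0.041,0,0],[0.008,-0.041,0,0],[0.008,-0.041,0,0],[0.008,-0.041,0,0],[0.008,-0.041,0,0],[0.006,-0.03,0,0],[0,0,0,0],[0,0,0,0]]]' >/dev/null; python3 tilt.py
python3 -m handwheel '[[[0,0,0,0.14],[0,0,0,0.14],[0,0,0,0.14],[0,0,0,0.14],[0,0,0,0.14],[0,0,0,0.14],[0,0,0,0.14],[0,0,0,0.14],[0,0,0,0.14],[0,0,0,0.14]]]' >/dev/null; python3 tilt.py
python3 -m handwheel '[[[0,0,0,0.1],[0,0,0,0.1],[0,0,0,0],[0,0,0,0],[0,0,0,0]]]' >/dev/null; python3 tilt.py; python3 look.py w7
```

```text
t 31.05 tcp [0.488  0.1767 0.3221] yaw 0.247 TILT [ 0.0138 -0.0091] F [-1.  -0.3  0.5] w 0.0497 q [ 0.283  0.167  1.459 -0.013  1.504  0.037]
t 32.05 tcp [0.4896 0.1654 0.3195] yaw -1.22 TILT [ 0.0114 -0.0113] F [0.2 0.4 0.6] w 0.0504 q [ 0.262  0.165  1.468 -0.014  1.501  1.482]
t 32.55 tcp [0.4903 0.1604 0.3186] yaw -1.433 TILT [ 0.0107 -0.012 ] F [ 0.2  1.1 -1.1] w 0.05 q [ 0.252  0.163  1.471 -0.014  1.499  1.686]
t 32.55 tcp [0.4903 0.1604 0.3186] [-3.1327 -0.0134 -1.4329] w 0.04999098472330247 cam [0.56166014 0.17248131 0.48048652]
blue [(203.0, 294.9, 178.6, 286.0, 170.0, 17.0, 21.0)]
yellow [(349.0, 608.0, 174.7, 595.0, 164.0, 26.0, 25.0)]
red [(474.0, 406.0, 233.4, 390.0, 213.0, 38.0, 43.0), (70.0, 554.4, 171.3, 550.0, 167.0, 10.0, 9.0)]
green [(81.0, 608.7, 153.4, 604.0, 149.0, 10.0, 10.0)]
```

```bash
python3 - <<'E'
from h import *
d={n:np.load(f"pics/{n}.npz",allow_pickle=True) for n in("w6","w7")}
im=d["w7"]["im"]; c=im[140:220,235:355]; cv2.imwrite("pics/c7.png",cv2.resize(c,None,fx=6,fy=6,interpolation=cv2.INTER_CUBIC)[...,::-1])
m6,m7=d["w6"]["m"].item(),d["w7"]["m"].item()
print(tri(m6,(300.8,123.3),m7,(294.9,178.6)))
print(plane(m7,(294.9,178.6),.17), plane(m6,(300.8,123.3),.17))
print("expect top,mid", proj(m7,(.49,.185,.175)),proj(m7,(.49,.185,.145)))
E
```

```text
(array([0.49224778, 0.18820717, 0.15009989]), np.float64(7.623202532127551e-05))
[0.49642641 0.18722419 0.17      ] [0.49316663 0.1875301  0.17      ]
expect top,mid [296.01544674 186.21495055] [297.91043365 180.07396556]
```

View pics/c7.png

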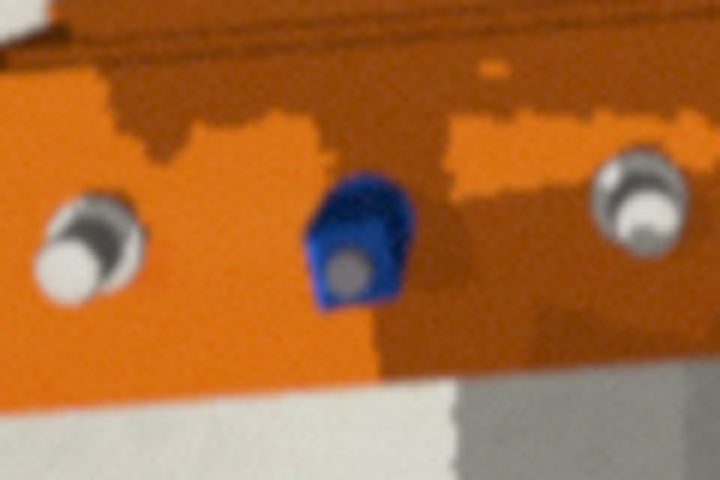

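The crop shows the hub top as a square, centred at about (294,185) full-frame, turned about 0.18 rad from my jaws. The stylets stand well clear on both sides.

```bash
python3 -m handwheel '[[[0,0,0,-0.09],[0,0,0,-0.09],[-0.025,-0.01,0,0],[0,0,0.045,0],[0,0,0.045,0],[0,0,0,0],[0,0,0,0],[0,0,0,0]]]' >/dev/null; python3 tilt.py; python3 look.py w8; python3 - <<'E'
from h import *
d=np.load("pics/w8.npz",allow_pickle=True); im=d["im"]; m=d["m"].item(); o=d["o"].item()
q=proj(m,(.4915,.1875,.17)); print(q, inTool(o,(.4915,.1875,.161)))
x,y=map(int,q); c=im[max(0,y-60):y+60,x-80:x+80]; print(x-80,y-60)
cv2.imwrite("pics/c8.png",cv2.resize(c,None,fx=4,fy=4,interpolation=cv2.INTER_CUBIC)[...,::-1])
E
```

```text
t 33.4 tcp [0.4942 0.1868 0.2302] yaw -1.235 TILT [ 0.016  -0.0105] F [-0.8  0.5 -0.5] w 0.0502 q [ 0.299  0.241  1.582 -0.015  1.306  1.538]
t 33.4 tcp [0.4942 0.1868 0.2302] [-3.1299 -0.0151 -1.2353] w 0.05015561351833914 cam [0.56132486 0.21278499 0.39217991]
blue [(432.0, 318.6, 209.9, 309.0, 196.0, 20.0, 32.0)]
yellow []
red [(128.0, 418.0, 265.7, 412.0, 260.0, 16.0, 15.0), (109.0, 631.7, 257.8, 626.0, 253.0, 13.0, 11.0)]
green []
[319.28437157 218.54857917] [-0.00257118  0.0031843   0.06913056]
239 158
```

View pics/c8.png

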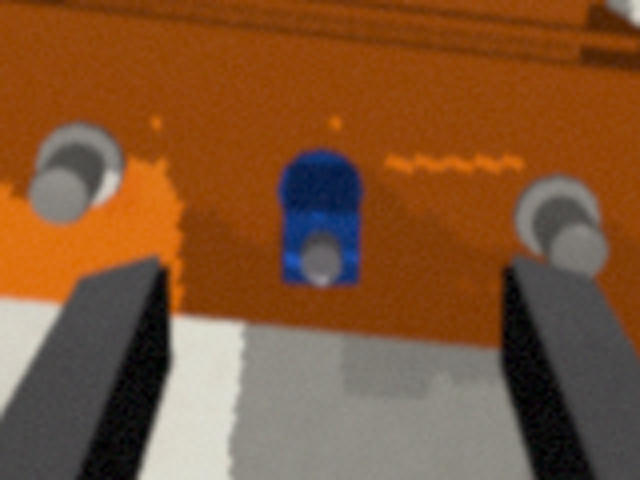

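The close view shows the hub square with the jaws, its top centred at (319,220), within 1 px of where my estimate puts it. Narrowing the jaws and going down.

```bash
python3 -m handwheel '[[[-0.0026,0.0032,0,0],[0,0,0,0],[0,0,0,0]]]' 0.03 >/dev/null; python3 tilt.py; python3 -m handwheel '[[[0,0,0.022,0],[0,0,0.022,0],[0,0,0.018,0],[0,0,0,0],[0,0,0,0]]]' >/dev/null; python3 tilt.py; python3 -c "
from h import *; print(inTool(ctrl.get_obs(),(.4915,.1875,.162)))"
```

```text
t 33.75 tcp [0.4913 0.1886 0.2343] yaw -1.235 TILT [ 0.0222 -0.0085] F [ 0.8  0.  -0.5] w 0.0313 q [ 0.304  0.229  1.587 -0.015  1.307  1.543]
t 34.25 tcp [0.4938 0.1885 0.1736] yaw -1.235 TILT [ 0.0271 -0.007 ] F [ 0.3 -0.3  1. ] w 0.0301 q [ 0.302  0.288  1.66  -0.016  1.17   1.543]
[-5.42274117e-05  2.79755530e-03  1.15225313e-02]
```

```bash
python3 -m handwheel '[[[0,0.003,0.005,0],[0,0,0.005,0],[0,0,0,0],[0,0,0,0],[0,0,0,0]]]' >/dev/null; python3 tilt.py; python3 -m handwheel '[[[0,0,0,0],[0,0,0,0],[0,0,0,0],[0,0,0,0],[0,0,0,0]]]' 0 25 >/dev/null; python3 tilt.py
```

```text
t 34.75 tcp [0.492  0.1876 0.1656] yaw -1.235 TILT [ 0.031  -0.0058] F [-0.1 -0.8  0.5] w 0.0297 q [ 0.302  0.29   1.677 -0.016  1.147  1.543]
t 35.25 tcp [0.4921 0.1877 0.166 ] yaw -1.235 TILT [ 0.0314 -0.0056] F [0.3 0.3 0.5] w 0.0136 q [ 0.302  0.29   1.676 -0.016  1.147  1.543]
```

```bash
python3 -m handwheel '[[[0.0003,-0.0005,-0.018,0],[0.0003,-0.0005,-0.018,0],[0,0,0,0],[0,0,0,0]]]' >/dev/null; python3 tilt.py
```

```text
t 35.65 tcp [0.4917 0.1876 0.2018] yaw -1.235 TILT [ 0.0296 -0.0061] F [-0.  -0.  -1.1] w 0.0137 q [ 0.302  0.253  1.635 -0.016  1.227  1.542]
```

```bash
python3 -m handwheel '[[[0.0003,-0.0006,-0.022,0],[0.0003,-0.0006,-0.022,0],[0.0003,-0.0006,-0.022,0],[0,0,0,0],[0,0,0,0]]]' >/dev/null; python3 tilt.py
python3 -m handwheel '[[[0.0003,-0.0006,-0.022,0],[0.0003,-0.0006,-0.022,0],[0.0003,-0.0006,-0.022,0],[0,0,0,0],[0,0,0,0]]]' >/dev/null; python3 tilt.py
```

```text
t 36.15 tcp [0.491  0.1882 0.2637] yaw -1.235 TILT [ 0.024 -0.006] F [ 0.2 -0.1 -1.2] w 0.0137 q [ 0.303  0.206  1.547 -0.013  1.368  1.54 ]
t 36.65 tcp [0.4904 0.1879 0.3219] yaw -1.235 TILT [ 0.0126 -0.0097] F [ 0.   0.7 -0.9] w 0.0141 q [ 0.302  0.183  1.442 -0.013  1.508  1.538]
```

```bash
python3 -m handwheel '[[[0.04,0.012,-0.001,0],[0.04,0.012,-0.001,0],[0.04,0.012,0,0],[0.04,0.012,0,0],[0.04,0.012,0,0],[0.04,0.012,0,0],[0.04,0.012,0,0],[0.02,0.006,0,0],[0,0,0,0],[0,0,0,0]]]' >/dev/null; python3 tilt.py; python3 look.py w9
```

```text
t 37.65 tcp [ 0.5005 -0.1362  0.3057] yaw -1.233 TILT [-0.0128 -0.007 ] F [ 0.   0.2 -1.1] w 0.0139 q [-0.331  0.185  1.475 -0.011  1.491  0.903]
t 37.65 tcp [ 0.5005 -0.1362  0.3057] [ 3.1271e+00 -2.4000e-03 -1.2329e+00] w 0.013852042538576217 cam [ 0.57217858 -0.11063862  0.46581506]
blue [(934.0, 322.4, 241.1, 309.0, 217.0, 28.0, 50.0), (18.0, 343.8, 220.3, 342.0, 219.0, 5.0, 4.0)]
yellow [(204.0, 353.9, 151.5, 346.0, 139.0, 17.0, 25.0)]
red [(680.0, 205.3, 193.4, 181.0, 170.0, 50.0, 47.0), (79.0, 304.5, 137.5, 300.0, 133.0, 10.0, 10.0)]
green [(90.0, 362.5, 129.6, 358.0, 125.0, 10.0, 11.0)]
```

View pics/w9.png

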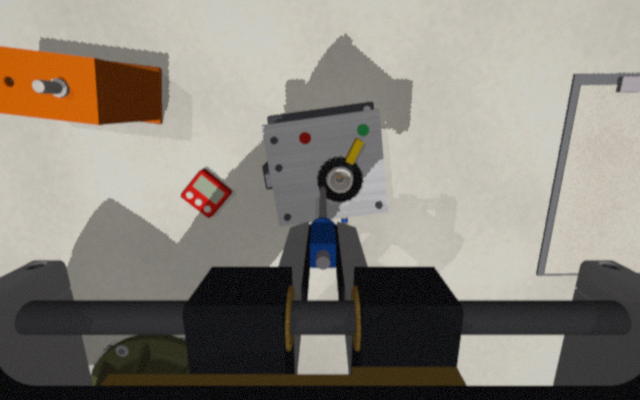

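```bash
python3 -m handwheel '[[[0,0,-0.01,0],[0,0,-0.01,0],[0,0,-0.01,0],[0,0,-0.01,0],[0,0,-0.01,0]]]' >/dev/null; python3 tilt.py
for i in 1 2; do python3 -m handwheel '[[[0,0,0.045,0],[0,0,-0.006,0],[0,0,-0.006,0],[0,0,-0.006,0],[0,0,-0.006,0],[0,0,-0.006,0],[0,0,-0.006,0],[0,0,-0.006,0]]]' >/dev/null; python3 tilt.py; done
```

```text
t 38.2 tcp [ 0.5013 -0.1321  0.3592] yaw -1.228 TILT [-0.0134 -0.0067] F [ 0.1 -0.3 -1. ] w 0.014 q [-0.323  0.169  1.374 -0.011  1.609  0.904]
t 39.0 tcp [ 0.5029 -0.1322  0.3701] yaw -1.227 TILT [-0.0012 -0.0108] F [ 0.1 -0.  -0.5] w 0.0144 q [-0.322  0.164  1.355 -0.011  1.62   0.905]
t 39.8 tcp [ 0.5041 -0.1325  0.3794] yaw -1.228 TILT [ 0.0089 -0.0141] F [-0.6 -0.1 -0.1] w 0.0138 q [-0.322  0.16   1.339 -0.011  1.629  0.905]
```

```bash
python3 -m handwheel '[[[0,0,0.035,0],[0,0,0.03,0],[0,0,0,0],[0,0,0,0],[0,0,0,0]]]' >/dev/null; python3 tilt.py
python3 -m handwheel '[[[0,0,0,0.13],[0,0,0,0.13],[0,0,0,0.13],[0,0,0,0.13],[0,0,0,0.13],[0,0,0,0.13],[0,0,0,0.13],[0,0,0,0],[0,0,0,0],[0,0,0,0]]]' >/dev/null; python3 tilt.py
```

```text
t 40.3 tcp [ 0.5058 -0.1338  0.3185] yaw -1.228 TILT [ 0.0148 -0.0161] F [ 0.2  0.  -0.4] w 0.014 q [-0.323  0.174  1.46  -0.011  1.489  0.905]
t 41.3 tcp [ 0.5085 -0.1345  0.3327] yaw -2.166 TILT [ 0.0312 -0.0215] F [ 0.5 -0.7 -1.2] w 0.0138 q [-0.323  0.165  1.438 -0.01   1.502  1.844]
```

```bash
python3 -m handwheel '[[[0.003,-0.002,-0.025,0],[0.003,-0.002,-0.02,0],[0.003,-0.002,0,0],[0.003,-0.001,0,0],[0.003,-0.001,0,0],[0.002,-0.001,0,0],[0,0,0,0],[0,0,0,0],[0,0,0,0]]]' >/dev/null; python3 tilt.py; python3 look.py w10; python3 - <<'E'
from h import *
d=np.load("pics/w10.npz",allow_pickle=True); im=d["im"]; m=d["m"].item(); o=d["o"].item()
R=Ro.from_euler("xyz",o["eef_rot"]).as_matrix()
for y in(0,.0022,.0044): print(y,proj(m,o["ee_pos"]+R@[0,y,.157]))
print("mouth",proj(m,(.5075,-.1535,.141)))
x,y=330,200; c=im[y-75:y+60,x-90:x+90]; print(x-90,y-75)
cv2.imwrite("pics/c10.png",cv2.resize(c,None,fx=4,fy=4,interpolation=cv2.INTER_CUBIC)[...,::-1])
E
```

```text
t 42.2 tcp [ 0.5044 -0.1535  0.376 ] yaw -2.155 TILT [ 0.0267 -0.0198] F [ 0.3  0.8 -1.5] w 0.0137 q [-0.361  0.163  1.344 -0.009  1.603  1.794]
t 42.2 tcp [ 0.5044 -0.1535  0.376 ] [-3.1083e+00 -1.8000e-03 -2.1553e+00] w 0.013656646177313648 cam [ 0.56164735 -0.19082751  0.53958024]
blue [(937.0, 322.7, 240.6, 309.0, 217.0, 28.0, 50.0)]
yellow [(120.0, 309.0, 152.0, 302.0, 142.0, 14.0, 21.0)]
red [(106.0, 270.6, 254.2, 262.0, 249.0, 21.0, 18.0), (46.0, 278.3, 176.0, 275.0, 173.0, 8.0, 8.0)]
green [(55.0, 300.6, 134.7, 297.0, 131.0, 8.0, 8.0)]
0 [322.68432662 184.75949026]
0.0022 [322.68352378 186.83251483]
0.0044 [322.68272367 188.89846639]
mouth [320.97686723 174.97516901]
240 125
```

View pics/c10.png

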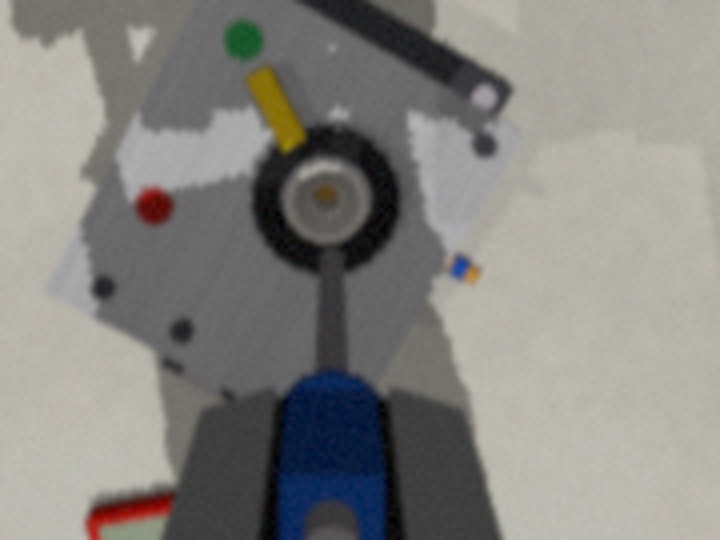

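```bash
python3 - <<'E'
from h import *
for n in("w9","w10"):
    d=np.load(f"pics/{n}.npz",allow_pickle=True); im=d["im"]; m=d["m"].item(); o=d["o"].item()
    R=Ro.from_euler("xyz",o["eef_rot"]).as_matrix()
    print(n,[proj(m,o["ee_pos"]+R@[0,y,z]).round(1).tolist() for y,z in((0,.157),(.0044,.157),(0,.027))])
    g=cv2.cvtColor(im,cv2.COLOR_RGB2GRAY)
    for r in range(178,222,1 if n=="w10" else 2): print(r,g[r,312:334])
E
```

```text
w9 [[322.6, 184.8], [322.6, 189.0], [322.6, 231.1]]
178 [112 112 113 110  93  66  30  12  10  16  14  18  16  43  72  97 113 118
 111  98  91  91]
180 [112 112 113 111 102  75  42  16  21  10  20  16  17  36  75  98 118 118
 103  92  93  93]
182 [111 109 111 109 103  74  38  24   5  12  18  21  13  20  56  95 114 120
 109  96  95  93]
184 [112 115 106 110 102  78  39  12  21  11  21  21  15  21  35  69 103 120
 111 104  99  97]
186 [109 110 109 110 107  98  67  33  24  37  37  38  30  20  14  30  65  98
 116 112 106 101]
188 [108 110 109 108 109 107  96  60  50  62  57  57  55  37  19  12  22  39
  72 101 117 113]
190 [109 109 109 109 109 109 102  75  63  62  58  61  59  48  26  22  11   9
  13  39  69  97]
192 [109 112 113 110 110 110 109  97  72  64  63  63  60  56  31  18  11  19
  14  18  20  29]
194 [113 111 114 113 110 114 109  99  76  59  62  60  60  54  29  13   5  20
  18   8  14  15]
196 [111 112 111 111 111 113 107  91  73  67  58  63  63  55  36  18  16  15
  19  21  18  21]
198 [110 110 107 112 104 102  99  84  72  60  60  57  62  63  63  52  43  35
  23  17  20  11]
200
[... 4367 characters left out ...]
100  99 100  96  90  63  53  55  55  57  57  55  67  94 101 101
 100 102  99 101]
215 [103 104 100 101 101  98  88  66  58  53  56  56  54  60  68  91 101  99
  99 101 103 100]
216 [103 104 103  99 104  99  83  67  51  51  47  53  52  52  65  88  99  99
 101 102 102 102]
217 [103 101 101  99  96  92  77  53  43  44  39  42  44  47  55  86  96  97
  99 101 104 101]
218 [ 98 100  94  84  77  75  60  43  37  36  29  36  32  37  43  63  74  75
  89  96 101  98]
219 [102  95  84  63  49  45  36  33  33  40  32  40  33  36  40  42  50  49
  65  84  97 101]
220 [99 81 61 44 38 36 41 34 35 40 36 40 38 37 38 34 34 34 47 67 80 94]
221 [80 56 36 29 35 37 36 34 36 36 32 32 33 39 36 37 41 34 38 41 59 81]
```

```bash
python3 - <<'E'
from h import *
d=np.load("pics/w10.npz",allow_pickle=True); im=d["im"]; m=d["m"].item(); o=d["o"].item()
R=Ro.from_euler("xyz",o["eef_rot"]).as_matrix()
f=lambda y,z: proj(m,o["ee_pos"]+R@[0,y,z]).round(1).tolist()
print("nipple top/bottom, y=0, +2mm",f(0,-.017),f(.002,-.017),f(0,-.009),"flange far edge",f(-.009,.027),f(-.009,.031),f(-.007,.027))
print("hub top far/near edge",f(-.007,-.009),f(.007,-.009))
s=im[212:275,319:327].mean(1).astype(int)
for r in range(63): print(212+r,s[r],end="; ")
E
```

```text
nipple top/bottom, y=0, +2mm [322.9, 263.3] [322.9, 266.9] [322.8, 256.2] flange far edge [322.8, 217.5] [322.8, 215.5] [322.8, 220.6]
hub top far/near edge [322.8, 243.8] [322.8, 268.3]
212 [61 59 60]; 213 [60 58 61]; 214 [59 56 58]; 215 [59 58 60]; 216 [54 53 58]; 217 [41 45 61]; 218 [22 37 70]; 219 [14 38 81]; 220 [11 40 89]; 221 [ 9 37 85]; 222 [10 32 74]; 223 [ 9 29 64]; 224 [ 3 24 59]; 225 [10 27 61]; 226 [ 6 24 60]; 227 [ 3 23 58]; 228 [ 5 24 59]; 229 [ 3 23 59]; 230 [ 5 23 59]; 231 [ 3 23 58]; 232 [10 26 60]; 233 [ 7 26 60]; 234 [ 6 24 59]; 235 [ 7 24 60]; 236 [ 5 24 60]; 237 [ 5 25 60]; 238 [ 7 25 60]; 239 [ 7 25 61]; 240 [ 5 25 60]; 241 [ 3 23 59]; 242 [10 28 64]; 243 [ 9 32 73]; 244 [ 8 36 82]; 245 [10 39 89]; 246 [11 41 91]; 247 [11 40 91]; 248 [12 41 91]; 249 [20 42 86]; 250 [38 48 76]; 251 [51 52 65]; 252 [57 55 60]; 253 [58 56 57]; 254 [58 55 58]; 255 [58 56 58]; 256 [67 64 67]; 257 [78 75 78]; 258 [85 82 84]; 259 [87 84 87]; 260 [87 84 87]; 261 [88 84 86]; 262 [87 84 86]; 263 [87 84 87]; 264 [87 84 87]; 265 [88 85 87]; 266 [88 83 87]; 267 [89 85 87]; 268 [94 92 91]; 269 [104 102  99]; 270 [113 111 105]; 271 [116 114 108]; 272 [117 115 109]; 273 [117 115 109]; 274 [116 114 107];
```

```bash
python3 -m handwheel '[[[0,0,-0.03,0],[0,0,-0.03,0],[0,0,0,0.12],[0,0,0,0.12],[0,0,0,0.06],[0,0,0,-0.06],[0,0,0,0.06]]]' >/dev/null; python3 tilt.py;python3 -m handwheel '[[[0,0,0,-0.06],[0,0,0,0.06],[0,0,0,-0.06],[0,0,0,0.06]]]' >/dev/null; python3 tilt.py
```

```text
t 42.95 tcp [ 0.5028 -0.1515  0.4383] yaw -2.464 TILT [ 0.0267 -0.0196] F [ 1.2 -0.3 -0.3] w 0.014 q [-0.358  0.164  1.203 -0.009  1.742  2.105]
t 43.35 tcp [ 0.503  -0.151   0.4383] yaw -2.464 TILT [ 0.0269 -0.0196] F [ 0.1 -0.1 -1.1] w 0.0137 q [-0.357  0.164  1.204 -0.009  1.742  2.105]
```

```bash
python3 -m handwheel '[[[0.036,-0.011,0.028,0],[0.036,-0.011,0.028,0],[0.036,-0.011,0.028,0],[0.036,-0.011,0.028,0],[0.036,-0.011,0.028,0],[0.036,-0.011,0.028,0],[0,0,0.03,0],[0,0,0.03,0],[0,0,0,0],[0,0,0,0]]]' >/dev/null; python3 tilt.py; python3 -m handwheel '[[[0,0,0,0],[0,0,0,0],[0,0,0,0]]]' >/dev/null; python3 tilt.py
```

```text
t 44.35 tcp [ 0.3779 -0.3482  0.2036] yaw -2.463 TILT [ 0.0311 -0.0203] F [ 1.3  0.5 -0.3] w 0.0136 q [-0.82   0.218  1.675  0.01   1.213  1.64 ]
t 44.65 tcp [ 0.3793 -0.3485  0.2076] yaw -2.462 TILT [ 0.0348 -0.024 ] F [ 0.6  0.4 -0.5] w 0.014 q [-0.819  0.214  1.67   0.01   1.216  1.64 ]
```

```bash
python3 -m handwheel '[[[0,0,-0.04,0],[0,0,-0.04,0],[0,0,-0.04,0],[0,0,-0.04,0]]]' >/dev/null; python3 tilt.py; python3 -m handwheel '[[[-0.02,0.006,0,0],[-0.02,0.006,0,0],[-0.02,0.006,0,0],[-0.02,0.006,0,0],[-0.02,0.006,0,0]]]' >/dev/null; python3 tilt.py
```

```text
t 45.05 tcp [ 0.373  -0.3429  0.3708] yaw -2.46 TILT [ 0.0308 -0.0198] F [ 0.2 -0.3 -0.2] w 0.014 q [-0.82   0.112  1.413  0.009  1.581  1.641]
t 45.55 tcp [ 0.4333 -0.2551  0.3818] yaw -2.463 TILT [ 0.0434 -0.0316] F [ 0.1  0.5 -0.2] w 0.0137 q [-6.040e-01  9.100e-02  1.412e+00 -1.000e-03  1.585e+00  1.859e+00]
```

```bash
python3 -m handwheel '[[[0,0,0,0],[0,0,0,0],[0,0,0,0]]]' >/dev/null; python3 tilt.py;  python3 -m handwheel '[[[0,0,0,0],[0,0,0,0]]]' >/dev/null; python3 tilt.py;  python3 -m handwheel '[[[-0.02,0.006,0,0],[-0.02,0.006,0,0],[-0.02,0.006,0,0],[-0.02,0.006,0,0]]]' >/dev/null; python3 tilt.py
```

```text
t 45.85 tcp [ 0.4339 -0.2538  0.3835] yaw -2.459 TILT [ 0.0457 -0.0329] F [-1.  -0.6 -1. ] w 0.0141 q [-6.020e-01  8.900e-02  1.410e+00 -1.000e-03  1.586e+00  1.858e+00]
t 46.05 tcp [ 0.4332 -0.2549  0.3837] yaw -2.461 TILT [ 0.0458 -0.0333] F [-0.8 -0.4 -0.6] w 0.0139 q [-6.040e-01  8.900e-02  1.410e+00 -1.000e-03  1.586e+00  1.857e+00]
t 46.45 tcp [ 0.48   -0.1873  0.3835] yaw -2.468 TILT [ 0.0452 -0.034 ] F [-0.3 -0.  -1. ] w 0.0142 q [-0.437  0.12   1.376 -0.012  1.59   2.03 ]
```

```bash
python3 -m handwheel '[[[0.036,-0.011,0.03,0],[0.036,-0.011,0.03,0],[0.036,-0.011,0.03,0],[0.036,-0.011,0.03,0],[0,0,0.03,0],[0,0,0.03,0],[0,0,0,0],[0,0,0,0],[0,0,0,0],[0,0,0,0]]]' >/dev/null; python3 tilt.py; python3 -m handwheel '[[[0,0,0,0],[0,0,0,0]]]' >/dev/null; python3 tilt.py; python3 -m handwheel '[[[0,0,-0.04,0],[0,0,-0.04,0],[0,0,-0.04,0]]]' >/dev/null; python3 tilt.py;python3 -m handwheel '[[[-0.018,0.005,0,0],[-0.018,0.005,0,0],[-0.018,0.005,0,0]]]' >/dev/null; python3 tilt.py
```

```text
t 47.45 tcp [ 0.4019 -0.3222  0.2019] yaw -2.464 TILT [ 0.0504 -0.0364] F [ 0.3 -0.8 -0.6] w 0.0137 q [-0.751  0.209  1.691  0.008  1.18   1.711]
t 47.65 tcp [ 0.4026 -0.3224  0.2039] yaw -2.464 TILT [ 0.0528 -0.0386] F [ 0.3  0.1 -0.6] w 0.0139 q [-0.75   0.206  1.689  0.008  1.181  1.711]
t 47.95 tcp [ 0.3952 -0.3163  0.3233] yaw -2.463 TILT [ 0.0464 -0.0325] F [ 0.1 -0.6 -0.9] w 0.0139 q [-0.751  0.11   1.523  0.008  1.453  1.711]
t 48.25 tcp [ 0.4287 -0.2713  0.3314] yaw -2.465 TILT [ 0.0557 -0.0409] F [-0.1  1.2 -1.3] w 0.0138 q [-0.636  0.102  1.513  0.     1.457  1.83 ]
```

```bash
python3 -m handwheel '[[[0,0,0.04,0],[0,0,0.04,0],[0,0,0.03,0],[0,0,0.01,0],[0,0,0,0],[0,0,0,0],[0,0,0,0],[0,0,0,0],[0,0,0,0],[0,0,0,0]]]' >/dev/null; python3 tilt.py; python3 -m handwheel '[[[0,0,0,0],[0,0,0,0],[0,0,0,0],[0,0,0,0]]]' >/dev/null; python3 tilt.py; python3 -m handwheel '[[[0,0,-0.022,0],[0,0,-0.022,0],[0,0,-0.022,0]]]' >/dev/null; python3 tilt.py;python3 -m handwheel '[[[0,0,-0.022,0],[0,0,-0.022,0],[0,0,-0.022,0]]]' >/dev/null; python3 tilt.py
```

```text
t 49.25 tcp [ 0.4396 -0.2756  0.2176] yaw -2.461 TILT [ 0.0682 -0.0493] F [ 0.   1.  -0.7] w 0.0137 q [-0.631  0.19   1.676  0.     1.191  1.831]
t 49.65 tcp [ 0.4396 -0.2757  0.218 ] yaw -2.461 TILT [ 0.0686 -0.0496] F [ 0.4 -0.  -0.6] w 0.0136 q [-0.631  0.19   1.676  0.     1.191  1.831]
t 49.95 tcp [ 0.4341 -0.2717  0.2825] yaw -2.462 TILT [ 0.0633 -0.0457] F [ 0.2 -0.1  0.3] w 0.014 q [-0.631  0.13   1.593  0.     1.34   1.831]
t 50.25 tcp [ 0.4294 -0.2684  0.3508] yaw -2.462 TILT [ 0.0628 -0.0453] F [-0.1  0.6  0.3] w 0.014 q [-0.631  0.09   1.483  0.     1.491  1.831]
```

```bash
python3 -m handwheel '[[[-0.019,0.006,0,0],[-0.019,0.006,0,0],[-0.019,0.006,0,0],[-0.019,0.006,0,0],[-0.019,0.006,0,0],[-0.019,0.006,0,0],[-0.019,0.006,0,0]]]' >/dev/null; python3 tilt.py
```

```text
t 50.95 tcp [ 0.5087 -0.1498  0.3541] yaw -2.465 TILT [ 0.0673 -0.049 ] F [0.1 0.2 0. ] w 0.014 q [-0.344  0.145  1.415 -0.023  1.502  2.123]
```

```bash
cat > tip.py <<'E'
from h import *
o=ctrl.get_obs(); R=Ro.from_euler("xyz",o["eef_rot"]).as_matrix()
t=o["ee_pos"]+R@[0,.0027,.157]; d=np.array([.5075,-.1535])
print("tip",t.round(4),"tip err in tool",(R.T@np.r_[d-t[:2],0]).round(4),"tcp->axis in tool",(R.T@np.r_[d-o["ee_pos"][:2],0]).round(4),"down20",(R.T@[0,0,-.02]).round(4))
E
python3 -m handwheel '[[[0,0,0,-0.13],[0,0,0,-0.13],[0,0,0,0],[0,0,0,0],[0,0,0,0],[0,0,0,0]]]' - 8 >/dev/null; python3 tilt.py; python3 tip.py
```

```text
t 51.55 tcp [ 0.5097 -0.1477  0.3534] yaw -2.205 TILT [ 0.0664 -0.0481] F [ 0.1 -0.3 -0.7] w 0.0137 q [-0.34   0.147  1.414 -0.023  1.502  1.865]
tip [ 0.518  -0.1536  0.1967] tip err in tool [ 0.0061  0.0085 -0.0007] tcp->axis in tool [ 0.006  -0.0016  0.0001] down20 [0.     0.0016 0.0199]
```

```bash
python3 -m handwheel '[[[0.006,0.0085,0,0],[0,0.0016,0.02,0],[0,0.0016,0.02,0],[0,0,0,0],[0,0,0,0],[0,0,0,0]]]' >/dev/null; python3 tilt.py; python3 tip.py; python3 look.py w11; python3 - <<'E'
from h import *
d=np.load("pics/w11.npz",allow_pickle=True); im=d["im"]; m=d["m"].item(); o=d["o"].item()
R=Ro.from_euler("xyz",o["eef_rot"]).as_matrix()
print(proj(m,o["ee_pos"]+R@[0,.0027,.157]),"mouth",proj(m,(.5075,-.1535,.141)))
x,y=325,195; c=im[y-60:y+60,x-80:x+80]; print(x-80,y-60)
cv2.imwrite("pics/c11.png",cv2.resize(c,None,fx=4,fy=4,interpolation=cv2.INTER_CUBIC)[...,::-1])
E
```

```text
t 52.15 tcp [ 0.4968 -0.148   0.3136] yaw -2.21 TILT [ 0.0687 -0.0492] F [ 0.8 -0.5 -0.2] w 0.0139 q [-0.349  0.128  1.525 -0.023  1.407  1.864]
tip [ 0.5054 -0.1542  0.1569] tip err in tool [-0.0018 -0.0013  0.0001] tcp->axis in tool [-0.002  -0.0118  0.001 ] down20 [0.     0.0017 0.0199]
t 52.15 tcp [ 0.4968 -0.148   0.3136] [-3.0570e+00  1.5000e-03 -2.2102e+00] w 0.013882560291270702 cam [ 0.54475089 -0.18380449  0.48042407]
blue [(940.0, 322.5, 240.7, 309.0, 217.0, 28.0, 50.0), (16.0, 361.4, 201.3, 360.0, 199.0, 4.0, 6.0)]
yellow [(164.0, 305.3, 157.2, 297.0, 147.0, 17.0, 23.0)]
red [(71.0, 271.3, 188.1, 267.0, 184.0, 10.0, 9.0)]
green [(80.0, 294.7, 138.5, 290.0, 134.0, 10.0, 10.0)]
[322.67626673 187.33268006] mouth [321.03205182 183.92202617]
245 135
```

View pics/c11.png

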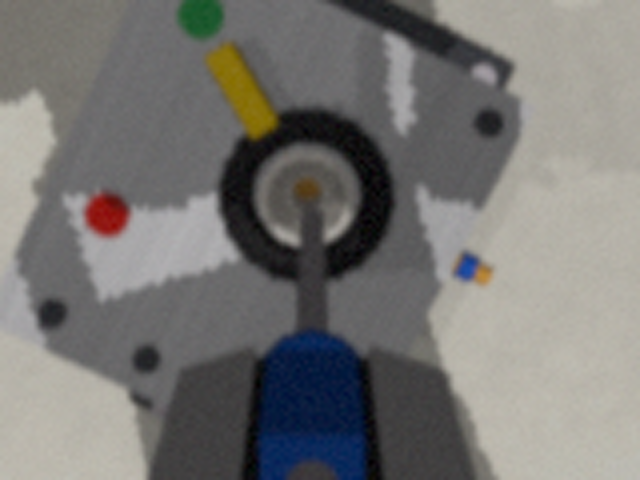

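The tip (about (322,184) full-frame) hangs over the middle of the white funnel, so I lower it into the bore.

```bash
python3 -m handwheel '[[[-0.0018,0.0005,0.02,0],[0,0.0015,0.015,0],[0,0,0,0],[0,0,0,0]]]' >/dev/null; python3 tilt.py; python3 tip.py; python3 -m handwheel '[[[0,-0.003,0.01,0],[0,-0.003,0.01,0],[0,-0.002,0.01,0],[0,0,0,0]]]' >/dev/null; python3 tilt.py; python3 tip.py
```

```text
t 52.6 tcp [ 0.4997 -0.1475  0.2817] yaw -2.211 TILT [ 0.0743 -0.0513] F [ 0.3 -0.6  0. ] w 0.0138 q [-0.346  0.147  1.577 -0.024  1.331  1.869]
tip [ 0.5092 -0.154   0.1251] tip err in tool [ 0.0007  0.0017 -0.0002] tcp->axis in tool [ 0.0002 -0.0098  0.0009] down20 [0.0001 0.0018 0.0199]
t 53.0 tcp [ 0.5095 -0.1547  0.2519] yaw -2.211 TILT [ 0.0761 -0.0522] F [-0.6 -1.1 -1.8] w 0.0137 q [-0.353  0.191  1.594 -0.024  1.267  1.864]
tip [ 0.5193 -0.1613  0.0954] tip err in tool [ 0.0007  0.014  -0.0013] tcp->axis in tool [ 0.0002  0.0023 -0.0002] down20 [0.0001 0.0018 0.0199]
```

```bash
python3 -m handwheel '[[[0,0.003,0.012,0],[0,0.0015,0.012,0],[0,0,0,0],[0,0,0,0]]]' >/dev/null; python3 tilt.py; python3 tip.py; python3 -c "
from h import *
cv2.imwrite('pics/s12.png',cv2.resize(imaging.camera('side')[100:240,360:500],None,fx=4,fy=4,interpolation=cv2.INTER_CUBIC)[...,::-1])"; python3 look.py w12
```

```text
t 53.4 tcp [ 0.5075 -0.1531  0.2249] yaw -2.211 TILT [ 0.0756 -0.0519] F [ 1.1 -0.9 -0.5] w 0.0138 q [-0.351  0.207  1.638 -0.024  1.207  1.867]
tip [ 0.5172 -0.1597  0.0684] tip err in tool [ 0.0009  0.0115 -0.0011] tcp->axis in tool [ 0.0003 -0.0002  0.    ] down20 [0.0001 0.0018 0.0199]
t 53.45 tcp [ 0.5075 -0.1532  0.2249] [-3.0498  0.0035 -2.2108] w 0.01402784392680481 cam [ 0.55433498 -0.18849319  0.39221158]
blue [(837.0, 322.5, 242.9, 309.0, 221.0, 28.0, 46.0), (33.0, 376.1, 234.8, 373.0, 231.0, 7.0, 8.0)]
yellow [(322.0, 302.5, 178.9, 291.0, 164.0, 23.0, 31.0)]
red [(126.0, 258.0, 218.4, 252.0, 212.0, 13.0, 13.0)]
green [(154.0, 288.6, 153.4, 282.0, 147.0, 14.0, 14.0)]
```

View pics/w12.png

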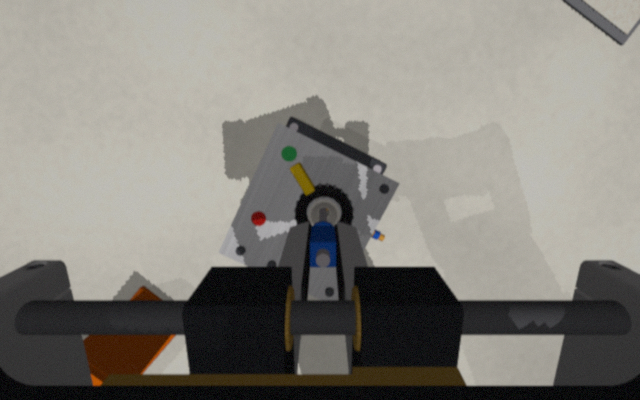

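```bash
python3 -m handwheel '[[[0,0.001,0.01,0],[0,0.001,0.008,0],[0,0,0,0],[0,0,0,0]]]' >/dev/null; python3 tilt.py; python3 tip.py; python3 -m handwheel '[[[0,0.0008,0.008,0],[0,0,0,0],[0,0,0,0]]]' >/dev/null; python3 tilt.py; python3 tip.py
```

```text
t 53.9 tcp [ 0.5076 -0.153   0.2061] yaw -2.211 TILT [ 0.0772 -0.0526] F [-0.1 -1.  -0.2] w 0.0142 q [-0.351  0.223  1.664 -0.025  1.164  1.869]
tip [ 0.5176 -0.1596  0.0495] tip err in tool [ 0.0011  0.0117 -0.0011] tcp->axis in tool [ 0.0005 -0.0002  0.    ] down20 [0.0001 0.0019 0.0199]
t 54.2 tcp [ 0.5076 -0.153   0.1975] yaw -2.211 TILT [ 0.0774 -0.0528] F [ 0.1 -0.2  0.2] w 0.0141 q [-0.351  0.232  1.675 -0.025  1.144  1.869]
tip [ 0.5176 -0.1597  0.041 ] tip err in tool [ 0.0011  0.0118 -0.0011] tcp->axis in tool [ 0.0004 -0.0002  0.    ] down20 [0.0001 0.0019 0.0199]
```

```bash
python3 -m handwheel '[[[0,0.0008,0.008,0],[0,0,0,0],[0,0,0,0],[0,0,0,0]]]' >/dev/null; python3 tilt.py; python3 look.py w13; python3 - <<'E'
from h import *
d=np.load("pics/w13.npz",allow_pickle=True); im=d["im"]; m=d["m"].item(); o=d["o"].item()
for z in(.141,.144,.156,.160,.196): print(z,proj(m,(.5075,-.1535,z)).round(1))
w=imaging.camera("side"); S=imaging.camera_model("side")
for z in(.141,.156,.196): print("side",z,proj(S,(.5075,-.1535,z)).round(1))
a=cv2.resize(im[180:260,262:382],None,fx=5,fy=5,interpolation=cv2.INTER_CUBIC)[:400]
b=cv2.resize(w[130:170,400:460],None,fx=10,fy=10,interpolation=cv2.INTER_CUBIC)
b=cv2.resize(b,(200,133)); a[:133,:200]=b
cv2.imwrite("pics/c13.png",a[...,::-1])
E
```

```text
t 54.6 tcp [ 0.5076 -0.153   0.1888] yaw -2.211 TILT [ 0.0773 -0.0528] F [-0.2 -0.9 -0.2] w 0.0137 q [-0.351  0.24   1.685 -0.026  1.125  1.87 ]
t 54.6 tcp [ 0.5076 -0.153   0.1888] [-3.0479  0.0038 -2.2108] w 0.013684796890821397 cam [ 0.55413556 -0.18818284  0.35614847]
blue [(857.0, 322.6, 242.6, 309.0, 221.0, 28.0, 46.0), (45.0, 384.3, 248.2, 381.0, 244.0, 7.0, 9.0)]
yellow [(449.0, 299.2, 184.9, 285.0, 167.0, 28.0, 37.0)]
red [(169.0, 248.5, 229.7, 241.0, 223.0, 16.0, 15.0)]
green [(207.0, 283.6, 155.4, 276.0, 148.0, 16.0, 16.0)]
0.141 [323.7 225.9]
0.144 [323.7 227.1]
0.156 [323.7 232. ]
0.16 [323.7 233.7]
0.196 [323.7 253.2]
side 0.141 [430.4 152.7]
side 0.156 [432.  147.8]
side 0.196 [436.6 133.9]
```

View pics/c13.png

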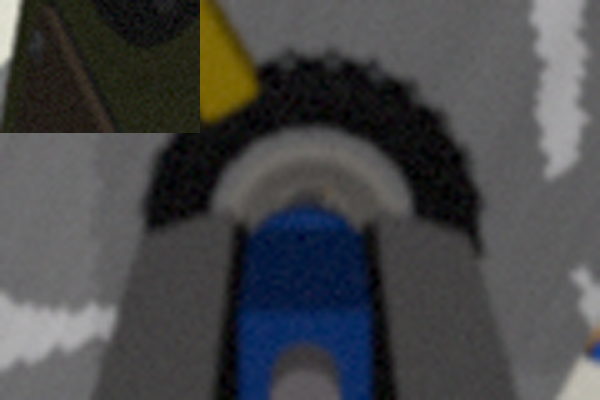

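```bash
python3 -m handwheel '[[[0,0,0.0015,0],[0,0,0,0],[0,0,0,0],[0,0,0,0],[0,0,0,0]]]' >/dev/null; python3 tilt.py; python3 look.py w14; python3 - <<'E'
from h import *
d=np.load("pics/w14.npz",allow_pickle=True); im=d["im"]; m=d["m"].item(); o=d["o"].item()
y=o["eef_rot"][2]; u=-np.array([np.sin(y),-np.cos(y)]); a=np.array([.5075,-.1535]); b=o["ee_pos"][2]
f=lambda r,z: proj(m,np.r_[a+r*u,z])[1].round(1)
for dz in(-.003,0,.003):
  t=b-.157+dz; print(dz,"flange rim",f(.009,t+.126),f(.009,t+.13),"hubtop far",f(.007,t+.166),"nipple top",f(0,t+.174))
s=im[205:275,319:327].mean(1).astype(int)
for r in range(70): print(205+r,s[r].tolist(),end="; ")
E
```

```text
t 55.2 tcp [ 0.5078 -0.1531  0.1875] yaw -2.211 TILT [ 0.0778 -0.0528] F [ 0.5 -0.4 -1.2] w 0.0143 q [-0.351  0.242  1.686 -0.025  1.122  1.87 ]
t 55.2 tcp [ 0.5078 -0.1531  0.1875] [-3.0475  0.0041 -2.2108] w 0.014250598502320676 cam [ 0.55426964 -0.18824651  0.35492527]
blue [(855.0, 322.4, 242.5, 309.0, 221.0, 28.0, 46.0), (46.0, 384.8, 249.2, 381.0, 245.0, 8.0, 9.0)]
yellow [(451.0, 299.0, 185.2, 285.0, 167.0, 28.0, 38.0)]
red [(160.0, 248.2, 230.5, 241.0, 224.0, 16.0, 14.0)]
green [(214.0, 283.5, 155.6, 276.0, 148.0, 16.0, 17.0)]
-0.003 flange rim 218.5 219.9 hubtop far 240.1 nipple top 258.2
0 flange rim 219.6 221.1 hubtop far 241.9 nipple top 260.4
0.003 flange rim 220.7 222.3 hubtop far 243.7 nipple top 262.6
205 [30, 30, 30]; 206 [63, 61, 63]; 207 [84, 84, 85]; 208 [94, 92, 93]; 209 [99, 97, 96]; 210 [105, 103, 100]; 211 [105, 102, 98]; 212 [99, 96, 91]; 213 [87, 84, 80]; 214 [79, 76, 73]; 215 [76, 74, 71]; 216 [77, 74, 71]; 217 [80, 78, 75]; 218 [77, 74, 72]; 219 [67, 65, 65]; 220 [53, 53, 60]; 221 [35, 42, 64]; 222 [19, 37, 78]; 223 [15, 41, 90]; 224 [12, 42, 92]; 225 [9, 
[... 198 characters left out ...]
37 [10, 26, 60]; 238 [7, 23, 58]; 239 [10, 27, 60]; 240 [6, 26, 61]; 241 [7, 29, 67]; 242 [10, 35, 79]; 243 [11, 41, 90]; 244 [12, 42, 93]; 245 [12, 43, 94]; 246 [11, 43, 94]; 247 [16, 43, 93]; 248 [30, 47, 86]; 249 [44, 51, 72]; 250 [54, 54, 62]; 251 [56, 54, 56]; 252 [59, 56, 59]; 253 [66, 63, 65]; 254 [77, 74, 76]; 255 [87, 83, 86]; 256 [92, 88, 90]; 257 [90, 87, 89]; 258 [90, 87, 89]; 259 [91, 87, 91]; 260 [91, 87, 90]; 261 [92, 87, 90]; 262 [90, 86, 90]; 263 [91, 86, 90]; 264 [90, 86, 90]; 265 [89, 85, 90]; 266 [86, 85, 92]; 267 [94, 93, 99]; 268 [103, 102, 104]; 269 [105, 104, 105]; 270 [104, 104, 105]; 271 [103, 103, 104]; 272 [105, 104, 105]; 273 [105, 104, 104]; 274 [104, 103, 104];
```

```bash
python3 -c "
from station import ctrl
o=ctrl.get_obs(); print(o['time_s'],o['ee_pos'],o['force'],o['joint_vel'].round(4),o['grip_width']); print(ctrl.hand_in())"
```

```text
55.25 [ 0.50783311 -0.15304492  0.18753972] [ 0.6231534  -0.19454982 -0.93808005] [-0.0025 -0.0013  0.0007 -0.0001 -0.0003 -0.0012] 0.013641945360241221
the job is handed in; nothing more can be done
None
```

The lock ring is turned to the green mark, and the probe is threaded through both bushes and held still by its hub. I handed in at 55.25 s of the 67 s allowed.

- **Lock ring:** I pinched the yellow tab and turned it clockwise until it stopped moving against its stop. Wrist pictures then showed the tab in line with the green mark, and it stayed there while I carried the probe over.
- **Probe:** I lifted it out of the stand and lowered it through the seal bush. By the arm's position the tip is about 30 mm above the bench, past the underside of the guide bush. The contact force stayed at about 1–2 N during threading.
- **Last checks:** by the arm's position the band is at about 141.5 mm against the mouth's 141 mm. In the wrist image the hub top and nipple agree within about 1 mm, and the flange within about 3 mm; all of them fit an upright probe. The grip is set to 8 N, the jaws stand at the hub's width and the arm was still.

What did not go cleanly or could not be checked:
- **Tool tilt:** the gripper's tilt crept up during the moves to about 0.09 rad, and I could not bring it back. I reduced the grip force so the probe could swivel upright in the jaws, guided by the bushes. The probe may therefore touch a bush lightly.
- **Band and guide exit not seen:** the flange hides the band from the wrist camera and the arm blocks the side camera. Both are judged from the arm's position and the hub.
- **Other items:** I saw no contact with the stylets, timer or tube block, but I did not check them all at the end.

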